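Open the handle mould and set out the clay mug handles

TASK

Open up the plaster handle mould: pull off every cover that is still snapped on and set the covers down on the slatted drying rack, grip up, side by side. Lift the four clay mug handles out of the mould and lay them flat in the tray, one to a compartment, all the same way round with their two cut ends towards the tray's open front.

Things in the scene. Friction and masses are not known exactly. Their poses are not given: they have to be found in the camera images.
- mould: Fixed plaster block 162 (x) x 232 (y) mm; origin under its centre, z up. Four stations centred at x = -40, 40, y = -56, 56 mm. Flat top face 26 mm up, with a C cavity 6 mm deep per station; the handle in it (neighbours lie opposite ways round) stands 10 mm proud. At the y ends of each station, catch blocks 17 mm high on the face with spring balls that snap into grooves in the cover's ends.
- cover_0: Mould cover: plaster plate 72 (x) x 90 (y) x 20 mm; on top a wooden grip bar 14 (x) x 60 (y) mm, 20 to 48 mm above the underside: pinch it across x. Origin: centre of underside, z up. 250 g. Looks the same turned half round. Snapped down over a mould station; comes straight up with 12 to 16 N: grip hard (40 N or more). The catches let go after 3 mm; clear of them after 25 mm. May be absent.
- cover_1: Mould cover: plaster plate 72 (x) x 90 (y) x 20 mm; on top a wooden grip bar 14 (x) x 60 (y) mm, 20 to 48 mm above the underside: pinch it across x. Origin: centre of underside, z up. 250 g. Looks the same turned half round. Snapped down over a mould station; comes straight up with 12 to 16 N: grip hard (40 N or more). The catches let go after 3 mm; clear of them after 25 mm. May be absent.
- cover_2: Mould cover: plaster plate 72 (x) x 90 (y) x 20 mm; on top a wooden grip bar 14 (x) x 60 (y) mm, 20 to 48 mm above the underside: pinch it across x. Origin: centre of underside, z up. 250 g. Looks the same turned half round. Snapped down over a mould station; comes straight up with 12 to 16 N: grip hard (40 N or more). The catches let go after 3 mm; clear of them after 25 mm. May be absent.
- cover_3: Mould cover: plaster plate 72 (x) x 90 (y) x 20 mm; on top a wooden grip bar 14 (x) x 60 (y) mm, 20 to 48 mm above the underside: pinch it across x. Origin: centre of underside, z up. 250 g. Looks the same turned half round. Snapped down over a mould station; comes straight up with 12 to 16 N: grip hard (40 N or more). The catches let go after 3 mm; clear of them after 25 mm. May be absent.
- handle_0: Stiff clay mug handle, a flat C 56 (x) x 70 (y) x 16 mm, strap 15 mm wide. Origin: centre of its outline, on the underside. Cut ends point to its own +x (faces at x = 28 mm); the bow, straight for 27 mm along y, has its middle at x = -20.5 mm: pinch it across x, one finger inside the C (40 mm wide there). Same either way up. 60 g. Starts loose in a cavity of the mould, under the cover if there is one.
- handle_1: Stiff clay mug handle, a flat C 56 (x) x 70 (y) x 16 mm, strap 15 mm wide. Origin: centre of its outline, on the underside. Cut ends point to its own +x (faces at x = 28 mm); the bow, straight for 27 mm along y, has its middle at x = -20.5 mm: pinch it across x, one finger inside the C (40 mm wide there). Same either way up. 60 g. Starts loose in a cavity of the mould, under the cover if there is one.
- handle_2: Stiff clay mug handle, a flat C 56 (x) x 70 (y) x 16 mm, strap 15 mm wide. Origin: centre of its outline, on the underside. Cut ends point to its own +x (faces at x = 28 mm); the bow, straight for 27 mm along y, has its middle at x = -20.5 mm: pinch it across x, one finger inside the C (40 mm wide there). Same either way up. 60 g. Starts loose in a cavity of the mould, under the cover if there is one.
- handle_3: Stiff clay mug handle, a flat C 56 (x) x 70 (y) x 16 mm, strap 15 mm wide. Origin: centre of its outline, on the underside. Cut ends point to its own +x (faces at x = 28 mm); the bow, straight for 27 mm along y, has its middle at x = -20.5 mm: pinch it across x, one finger inside the C (40 mm wide there). Same either way up. 60 g. Starts loose in a cavity of the mould, under the cover if there is one.
- handle_0_ends (a point): Point midway between the handle's two cut ends, at half its height.
- handle_1_ends (a point): Point midway between the handle's two cut ends, at half its height.
- handle_2_ends (a point): Point midway between the handle's two cut ends, at half its height.
- handle_3_ends (a point): Point midway between the handle's two cut ends, at half its height.
- handle_0_bow (a point): Middle of the handle's bow, at half its height.
- handle_1_bow (a point): Middle of the handle's bow, at half its height.
- handle_2_bow (a point): Middle of the handle's bow, at half its height.
- handle_3_bow (a point): Middle of the handle's bow, at half its height.
- tray: Loose plywood tray 200 (x) x 198 (y) mm, 0.9 kg; origin under its centre, z up. Floor 6 mm up; battens 6 mm wide, 8 mm above the floor, make four compartments 94 (x) x 90 (y) mm, centred at x = -51.5 (front) and 48.5 (back), y = 48 and -48 mm, one handle each. Back (+x): rail 22 mm high; front (-x, towards the robot): open, no batten.
- rack: Fixed slatted wooden drying rack 100 (x) x 320 (y) mm, origin under its centre, z up; three slats along y make its top, 26 mm above the table. Holds four covers side by side along y (pitch 79 mm) with their 90 mm sides along x.

How it is judged:
By the outcome, as a careful person would: the job done as asked, in the order asked, and still so for the second after the job is handed in, with the robot touching nothing.
Of cover_0, cover_1, cover_2, cover_3 only 2 to 4 are there at a start; the rules pass over those that are not, and their reading is None.
At some moment in a run one of tray may be knocked a few centimetres aside while the robot is not near it.
Once in a run the grip may slacken for a moment while it holds something.
It also fails if it takes over 210 s, if anything falls off the work surface, if the arm or the gripper's body presses on something with over 40 N, if the wrist force passes 120 N, or if a joint passes its speed limit or range.

ROBOT

A 7-joint arm with a two-finger parallel gripper is mounted at the origin on a cart in front of the work surface, level with it; the furniture and walls round the work are solid. World frame = base frame: x ahead of the robot, y to its left, z up, the work surface at z = 0. Lengths are in m, angles in rad, forces in N, time in s.
With the tool pointing down it reaches from about 0.4 to 0.85 m from the base axis. Payload 4.5 kg.
Tool frame: the origin (TCP) lies on the centre line of the jaws, within the pads' length; the fingertips stand 11 mm ahead of it and the grasp point (between the pads) lies 8 mm behind it; z points along the fingers, y is the line along which they close (so a half turn about z gives the same grasp; the last joint's range is limited). The gripper opens to 88 mm and grips with 3 to 60 N. Pads are 18 mm wide; open, the fingers measure 123 mm over their backs; the gripper's body (75 mm by 187 mm) begins 45 mm behind the grasp point.
Start: joints at [1.284, 0.689, -0.195, 1.565, 0.157, 0.902, -0.215], TCP at [0.197, -0.593, 0.25] pointing down, gripper open.
Joint ranges: [-3.01, 3.01], [-0.46, 2.08], [-1.47, 1.51], [0.13, 2.56], [-1, 4.14], [0.04, 2.09], [-2.66, 2.66]. Speed limits (rad/s): [2.57, 2.57, 3.14, 3.14, 3.14, 3.14, 3.14].

INTERFACE

Orientations are given as a unit quaternion [x, y, z, w].
In Python, from plant import * gives the robot as it stands. The module is installed in compiled form; this text tells all that it offers.
- The arm moves only by the tool send_rows, never from a script. Its argument "motion" is a list of rows, each an object of numbers: "x", "y", "z": the shift along the tool's x, y, z in cm; "rx", "ry", "rz": the turn, a rotation vector about the tool's x, y, z in rad; "jaw": the finger opening in cm, from 0 to 8.81. In form: [{"x": .., "y": .., "z": .., "rx": .., "ry": .., "rz": .., "jaw": ..}, ...]. A call has exactly 5 rows; each row shifts and turns the commanded pose from where the row before left it, along the tool's axes as they then stand; what a row does not reach is not made up. A row lasts 1/10 s, in which the tool goes at most 50 mm and 8.59 degrees, less where a joint would pass 70% of its speed; a pose out of reach is approached as far as the arm can. A call is refused whole if a number of a shift passes 5 or a number of a turn 0.15, either way. A call with a gripper value outside its range is refused whole. The fingers move at their own pace and stop on an object; "grip_force" is the grip in N (left out, the last holds). Time passes only in rows, so rows that do not move let the fingers close, or fill a call up. It gives the time, the measured TCP pose, the force, the opening and the grip force at its end, in the units of the state.
- get_state(): the state, without advancing time (a new reading comes with each control period).
- snapshot(name): name is "scene" or "top" or "wrist"; returns a dict with "img" (400x640x3 uint8, red, green, blue), "vertical_fov" (degrees; the focal length in pixels is half the picture's height over the tangent of half this angle, whatever the lens; pixels are square), "cx", "cy" (the principal point, pixels), "D" ([k1, k2, p1, p2, k3] as OpenCV has them; the pictures are not rectified), "extrinsics" (4x4, takes a point from camera to world coordinates). Camera axes: x right, y up, looking along -z (the intrinsics and any distortion apply to the point x, -y, -z); pixel columns grow to the right and rows downward; lengths in m; the calibration is good to about 2 mm. A picture is of the moment at which its call begins. There is no depth.
- finish_job(): hands the job in; it is judged then, once.
The state is a dict: "clock": time; "q": joint angles; "qd": joint speeds; "joint_torque": joint torques, N m; "tool_pos": TCP position; "eef_rot": TCP orientation; "contact_force": force on the tool from outside, world axes, zero at the start; "moment": the same for the moment, N m; "opening": opening from 0.0 (shut) to 1.0 (fully open); "finger_force": force on a finger pad.
Only numpy, scipy, OpenCV 4.12 (cv2) and the standard library are available. Lean on these libraries where they do the work, as an engineer would, in place of code of your own. Each camera call takes 0.05 s, during which the arm holds its last target. There are 200 camera calls.

## Working session

There is one attempt and no reset: what is moved stays moved. The work goes in short steps, Python scripts to look and compute and a tool call to move; the robot and the scene stay as the last step left them, time stands still between calls to the robot, and variables do not carry over. Pictures are saved under pics/ and viewed, at most 14 in all, crops included, and the job is handed in when it is done.

Besides the shell and the picture viewer there is one more tool, called after "Emit:" as name(argument=value, ...), one argument or row to a line, values as JSON. send_rows: Moves the arm, as the interface text tells. Its arguments: {"type":"object","properties":{"motion":{"type":"array"},"grip_force":{"type":"number"}},"required":["motion"]}

```bash
mkdir -p pics; cat > h.py <<'E'
from plant import *
import numpy as np, cv2
from scipy.spatial.transform import Rotation as R
def cam(s):
    f=200/np.tan(np.radians(s["vertical_fov"])/2)
    return np.array([[f,0,s["cx"]],[0,f,s["cy"]],[0,0,1.]]),np.array(s["D"],float),np.array(s["extrinsics"])
def ray(s,uv,z):
    K,D,E=cam(s)
    p=cv2.undistortPoints(np.array(uv,float).reshape(-1,1,2),K,D).reshape(-1,2)
    d=np.c_[p[:,0],-p[:,1],-np.ones(len(p))]@E[:3,:3].T
    o=E[:3,3]; return o+d*((z-o[2])/d[:,2])[:,None]
def proj(s,P):
    K,D,E=cam(s); c=(np.array(P,float).reshape(-1,3)-E[:3,3])@E[:3,:3]
    return cv2.projectPoints(c*[1,-1,-1],np.zeros(3),np.zeros(3),K,D)[0].reshape(-1,2)
def save(s,n): cv2.imwrite(f"pics/{n}.png",s["img"][:,:,::-1])
E
python3 - <<'E'
from h import *
for n in("top","scene"):
    s=snapshot(n); save(s,n+"0"); print(n,s["vertical_fov"],np.round(s["extrinsics"],3).tolist())
st=get_state(); print(st)
print(R.from_quat(st["eef_rot"]).as_matrix().round(3))
E
```

```text
top 44.10106119477416 [[0.003, 0.99, -0.142, 0.311], [-1.0, 0.003, 0.002, 0.012], [0.002, 0.142, 0.99, 1.561], [0.0, 0.0, 0.0, 1.0]]
scene 52.466285766424484 [[-0.728, 0.509, -0.46, -0.004], [-0.686, -0.53, 0.499, 0.538], [0.011, 0.679, 0.734, 0.866], [0.0, 0.0, 0.0, 1.0]]
{'clock': 0.1, 'q': array([ 1.28378861,  0.68992149, -0.19452018,  1.56621188,  0.15734767,
        0.9024788 , -0.21508487]), 'qd': array([-0.00212805, -0.00222181, -0.00044585, -0.00247676, -0.00156694,
       -0.00149624,  0.00021146]), 'joint_torque': array([-3.56053184e-03, -5.28505433e+01, -1.27163619e+00, -1.53838670e+01,
       -5.25865902e-02,  1.99464608e-03,  5.67984682e-05]), 'tool_pos': array([ 0.19686705, -0.59262659,  0.24898438]), 'eef_rot': array([ 9.87153140e-01,  1.59774900e-01, -2.02726446e-04, -7.86294416e-04]), 'contact_force': array([0.14833622, 1.29726225, 0.03547934]), 'moment': array([-0.02174524, -0.00644832, -0.00586015]), 'finger_force': 0.0, 'opening': 0.999254245947007}
[[ 0.949  0.315 -0.001]
 [ 0.315 -0.949  0.001]
 [-0.    -0.002 -1.   ]]
```

View pics/top0.png

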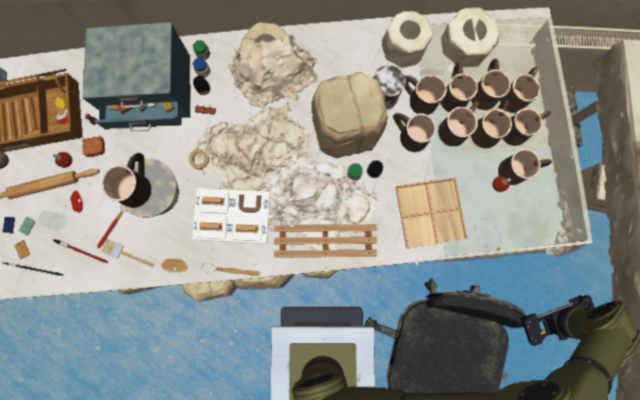

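View pics/scene0.png

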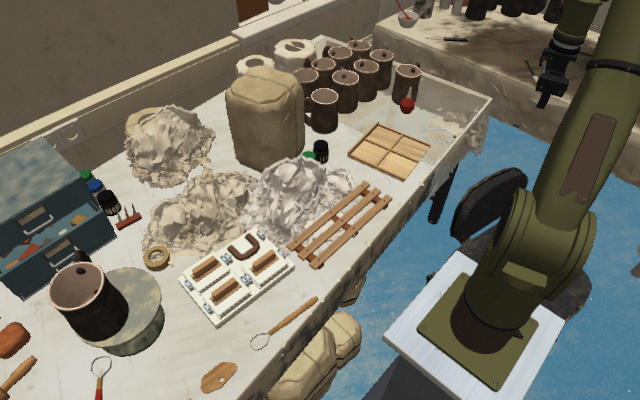

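```bash
python3 - <<'E'
from h import *
s=snapshot("top"); im=s["img"]
c=cv2.resize(im[170:270,180:480],(798,266),interpolation=cv2.INTER_CUBIC); cv2.imwrite("pics/c1.png",c[:,:,::-1])
hsv=cv2.cvtColor(im,cv2.COLOR_RGB2HSV)
def comps(m,z,lab,amin):
    n,l,st,ce=cv2.connectedComponentsWithStats(m.astype(np.uint8))
    for i in range(1,n):
        if st[i,4]<amin: continue
        p=np.argwhere(l==i)[:,::-1].astype(np.float32)
        P=ray(s,p,z)[:,:2].astype(np.float32)
        (cx,cy),(w,h),a=cv2.minAreaRect(P)
        b=cv2.boxPoints(((cx,cy),(w,h),a)); e=max((b[1]-b[0],b[2]-b[1]),key=np.linalg.norm)
        print(lab,ce[i].round(1),st[i,4],"c",round(cx,4),round(cy,4),"mean",P.mean(0).round(4),"wh",round(w,3),round(h,3),"long deg",round(np.degrees(np.arctan2(e[1],e[0])),1))
H,S,V=[hsv[:,:,i].astype(int) for i in range(3)]
reg=np.zeros(H.shape,bool); reg[165:270,180:480]=1
wood=(S>70)&reg
t=wood.copy(); t[:,:390]=0; comps(t,0.012,"tray",500)
r=wood.copy(); r[:,:270]=0; r[:,390:]=0; r[:220]=0; comps(r,0.026,"slat",100)
b=wood.copy(); b[:,:194]=0;b[:,270:]=0;b[:190]=0;b[243:]=0; comps(b,0.074,"bar",20)
w=(V>215)&(S<40)&reg; w[:,275:]=0; w[:185]=0
w=cv2.morphologyEx(w.astype(np.uint8),cv2.MORPH_OPEN,np.ones((3,3))); comps(w,0.035,"white",150)
E
```

```text
tray [430.8 212.3] 3768 c 0.5104 -0.3447 mean [ 0.5095 -0.344 ] wh 0.198 0.197 long deg 9.0
tray [440.2 265.3] 710 c 0.3457 -0.3524 mean [ 0.3415 -0.3696] wh 0.283 0.031 long deg 89.8
slat [326.2 240.5] 2182 c 0.4199 -0.0086 mean [ 0.4182 -0.011 ] wh 0.1 0.315 long deg -89.8
bar [249.1 204.8] 128 c 0.5274 0.2248 mean [0.5228 0.2248] wh 0.062 0.049 long deg 86.8
bar [212.6 200.4] 152 c 0.5358 0.3376 mean [0.536  0.3374] wh 0.022 0.065 long deg -89.9
bar [210.5 226. ] 154 c 0.4574 0.3413 mean [0.4574 0.3413] wh 0.066 0.022 long deg 87.1
bar [246.4 228. ] 154 c 0.4518 0.2312 mean [0.4517 0.2316] wh 0.065 0.021 long deg 86.9
white [228.4 207.9] 1937 c 0.5167 0.3082 mean [0.5184 0.2954] wh 0.278 0.129 long deg 87.3
white [208.1 234.7] 280 c 0.4331 0.3569 mean [0.4342 0.3567] wh 0.103 0.029 long deg 88.0
white [246.4 236.6] 346 c 0.4291 0.2381 mean [0.4287 0.2367] wh 0.034 0.125 long deg -89.7
white [250.7 254.9] 1086 c 0.3852 0.2436 mean [0.3724 0.2223] wh 0.114 0.187 long deg -89.2
```

View pics/c1.png

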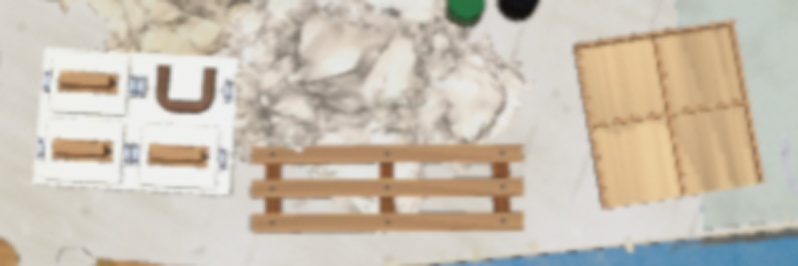

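Emit:
send_rows(
  motion=[
    {"x": 3.4, "y": -2, "z": -1},
    {"x": 3.4, "y": -2, "z": -1},
    {"x": 3.4, "y": -2, "z": -1},
    {"x": 3.4, "y": -2, "z": -1},
    {"x": 3.4, "y": -2, "z": -1},
  ],
)

```text
schema error: expected keys x, y, z, rx, ry, rz, jaw
```

Emit:
send_rows(
  motion=[
    {"x": 3.4, "y": -2, "rz": -0.15},
    {"x": 3.4, "y": -2, "rz": -0.15},
    {"x": 3.4, "y": -2, "rz": -0.15},
    {"x": 3.4, "y": -2, "rz": -0.15},
    {"x": 3.4, "y": -2, "rz": -0.15},
  ],
)

```text
schema error: expected keys x, y, z, rx, ry, rz, jaw
```

```bash
cat >> h.py <<'E'
def go(x,y,z,head):
    """print tool-frame cm shift (at present heading) and turn to bring TCP to x,y,z with tool y at head deg"""
    st=get_state(); M=R.from_quat(st["eef_rot"]).as_matrix(); p=np.array(st["tool_pos"])
    h=np.degrees(np.arctan2(M[1,1],M[0,1])); d=(head-h+180)%360-180
    print("t",round(st["clock"],1),"at",p.round(4),"head",round(h,1),"tilt",np.degrees(np.arccos(-M[2,2])).round(2),"q7",st["q"][6].round(2),"q",st["q"].round(2),
      "open mm",round(st["opening"]*88.1,1),"ff",round(st["finger_force"],1),"F",np.round(st["contact_force"],1))
    t=np.array([x,y,z])-p
    a=np.radians(head); N=np.array([[-np.sin(a),np.cos(a),0],[np.cos(a),np.sin(a),0],[0,0,-1.]])
    print(" shift now",(M.T@t*100).round(2),"| rz total",round(-np.radians(d),3),"| shift after turn",(N@t*100).round(2))
E
python3 -c "
from h import *
go(.4975,.287,.30,-3)"
```

```text
t 0.1 at [ 0.1969 -0.5927  0.2491] head -71.6 tilt 0.08 q7 -0.22 q [ 1.28  0.69 -0.19  1.57  0.16  0.9  -0.22] open mm 88.3 ff 0.0 F [ 0.2 -0.2 -0.1]
 shift now [ 56.27 -74.01  -4.99] | rz total -1.198 | shift after turn [89.42 25.41 -5.09]
```

Emit:
send_rows(
  motion=[
    {"x": 3.4, "y": -2, "z": -1, "rx": 0, "ry": 0, "rz": 0, "jaw": 4},
    {"x": 3.4, "y": -2, "z": -1, "rx": 0, "ry": 0, "rz": 0, "jaw": 4},
    {"x": 3.4, "y": -2, "z": -1, "rx": 0, "ry": 0, "rz": 0, "jaw": 4},
    {"x": 3.4, "y": -2, "z": -1, "rx": 0, "ry": 0, "rz": 0, "jaw": 4},
    {"x": 3.4, "y": -2, "z": -1, "rx": 0, "ry": 0, "rz": 0, "jaw": 4},
  ],
)

```text
clock: 0.65
tool_pos: [0.3276, -0.4432, 0.2999]
eef_rot: [0.987, 0.16, -0.0, -0.0]
contact_force: [0.5, -0.5, 0.2]
opening: 0.569
finger_force: 0.0
```

Emit:
send_rows(
  motion=[
    {"x": 3.4, "y": -2, "z": 0, "rx": 0, "ry": 0, "rz": 0, "jaw": 4},
    {"x": 3.4, "y": -2, "z": 0, "rx": 0, "ry": 0, "rz": 0, "jaw": 4},
    {"x": 3.4, "y": -2, "z": 0, "rx": 0, "ry": 0, "rz": 0, "jaw": 4},
    {"x": 3.4, "y": -2, "z": 0, "rx": 0, "ry": 0, "rz": 0, "jaw": 4},
    {"x": 3.4, "y": -2, "z": 0, "rx": 0, "ry": 0, "rz": 0, "jaw": 4},
  ],
)

```text
clock: 1.15
tool_pos: [0.4574, -0.2948, 0.2996]
eef_rot: [0.987, 0.16, -0.0, -0.0]
contact_force: [0.5, 0.1, 0.4]
opening: 0.454
finger_force: 0.0
```

Emit:
send_rows(
  motion=[
    {"x": 0, "y": 0, "z": 0, "rx": 0, "ry": 0, "rz": -0.15, "jaw": 4},
    {"x": 0, "y": 0, "z": 0, "rx": 0, "ry": 0, "rz": -0.15, "jaw": 4},
    {"x": 0, "y": 0, "z": 0, "rx": 0, "ry": 0, "rz": -0.15, "jaw": 4},
    {"x": 0, "y": 0, "z": 0, "rx": 0, "ry": 0, "rz": -0.15, "jaw": 4},
    {"x": 0, "y": 0, "z": 0, "rx": 0, "ry": 0, "rz": -0.15, "jaw": 4},
  ],
)

```text
clock: 1.65
tool_pos: [0.4565, -0.296, 0.2995]
eef_rot: [0.858, 0.513, -0.0, -0.0]
contact_force: [0.4, 1.0, 0.2]
opening: 0.456
finger_force: 0.0
```

Emit:
send_rows(
  motion=[
    {"x": 0, "y": 0, "z": 0, "rx": 0, "ry": 0, "rz": -0.15, "jaw": 4},
    {"x": 0, "y": 0, "z": 0, "rx": 0, "ry": 0, "rz": -0.15, "jaw": 4},
    {"x": 0, "y": 0, "z": 0, "rx": 0, "ry": 0, "rz": -0.15, "jaw": 4},
    {"x": 0, "y": 0, "z": 0, "rx": 0, "ry": 0, "rz": 0, "jaw": 4},
    {"x": 0, "y": 0, "z": 0, "rx": 0, "ry": 0, "rz": 0, "jaw": 4},
  ],
)

```text
clock: 2.15
tool_pos: [0.4565, -0.2962, 0.2995]
eef_rot: [0.726, 0.688, -0.0, -0.0]
contact_force: [0.5, -0.5, 0.1]
opening: 0.453
finger_force: 0.0
```

```bash
python3 -c "
from h import *
go(.4975,.287,.30,-3)"
```

```text
t 2.1 at [ 0.4565 -0.2962  0.2995] head -3.1 tilt 0.02 q7 0.09 q [ 0.82  0.56 -0.54  1.74  0.34  0.94  0.09] open mm 39.9 ff 0.0 F [ 0.5 -0.5  0.1]
 shift now [ 5.845e+01  9.600e-01 -3.000e-02] | rz total -0.001 | shift after turn [ 5.845e+01  1.040e+00 -5.000e-02]
```

Emit:
send_rows(
  motion=[
    {"x": 3.9, "y": 0, "z": 0, "rx": 0, "ry": 0, "rz": 0, "jaw": 4},
    {"x": 3.9, "y": 0, "z": 0, "rx": 0, "ry": 0, "rz": 0, "jaw": 4},
    {"x": 3.9, "y": 0, "z": 0, "rx": 0, "ry": 0, "rz": 0, "jaw": 4},
    {"x": 3.9, "y": 0, "z": 0, "rx": 0, "ry": 0, "rz": 0, "jaw": 4},
    {"x": 3.9, "y": 0, "z": 0, "rx": 0, "ry": 0, "rz": 0, "jaw": 4},
  ],
)

```text
clock: 2.65
tool_pos: [0.4663, -0.0998, 0.2999]
eef_rot: [0.726, 0.688, 0.0, 0.0]
contact_force: [0.2, 0.5, 0.4]
opening: 0.455
finger_force: 0.0
```

Emit:
send_rows(
  motion=[
    {"x": 3.9, "y": 0, "z": 0, "rx": 0, "ry": 0, "rz": 0, "jaw": 4},
    {"x": 3.9, "y": 0, "z": 0, "rx": 0, "ry": 0, "rz": 0, "jaw": 4},
    {"x": 3.9, "y": 0, "z": 0, "rx": 0, "ry": 0, "rz": 0, "jaw": 4},
    {"x": 3.9, "y": 0, "z": 0, "rx": 0, "ry": 0, "rz": 0, "jaw": 4},
    {"x": 3.9, "y": 0, "z": 0, "rx": 0, "ry": 0, "rz": 0, "jaw": 4},
  ],
)

```text
clock: 3.15
tool_pos: [0.4761, 0.095, 0.2998]
eef_rot: [0.726, 0.688, 0.0, 0.0]
contact_force: [0.1, -0.4, -0.4]
opening: 0.455
finger_force: 0.0
```

Emit:
send_rows(
  motion=[
    {"x": 3.9, "y": 0.2, "z": 0, "rx": 0, "ry": 0, "rz": 0, "jaw": 4},
    {"x": 3.9, "y": 0.2, "z": 0, "rx": 0, "ry": 0, "rz": 0, "jaw": 4},
    {"x": 3.9, "y": 0.2, "z": 0, "rx": 0, "ry": 0, "rz": 0, "jaw": 4},
    {"x": 3.9, "y": 0.2, "z": 0, "rx": 0, "ry": 0, "rz": 0, "jaw": 4},
    {"x": 3.9, "y": 0.2, "z": 0, "rx": 0, "ry": 0, "rz": 0, "jaw": 4},
  ],
)

```text
clock: 3.65
tool_pos: [0.4958, 0.2893, 0.2997]
eef_rot: [0.726, 0.688, -0.0, 0.0]
contact_force: [0.1, -0.0, -0.3]
opening: 0.453
finger_force: 0.0
```

```bash
python3 -c "
from h import *
go(.4975,.287,.30,-3)
s=snapshot('wrist'); save(s,'w1'); print(np.round(s['extrinsics'],3).tolist(),s['vertical_fov'])
hsv=cv2.cvtColor(s['img'],cv2.COLOR_RGB2HSV); print(hsv[200,320])
"
```

```text
t 3.6 at [0.4958 0.2893 0.2997] head -3.0 tilt 0.04 q7 -0.99 q [-0.3   0.6  -0.52  1.65  0.34  0.99 -0.99] open mm 39.9 ff 0.0 F [ 0.1 -0.  -0.3]
 shift now [-0.22  0.18 -0.03] | rz total -0.001 | shift after turn [-0.22  0.18 -0.03]
[[0.999, 0.051, 0.015, 0.498], [-0.053, 0.952, 0.302, 0.367], [0.001, -0.302, 0.953, 0.434], [0.0, 0.0, 0.0, 1.0]] 58.54175971057573
[ 36  18 218]
```

View pics/w1.png

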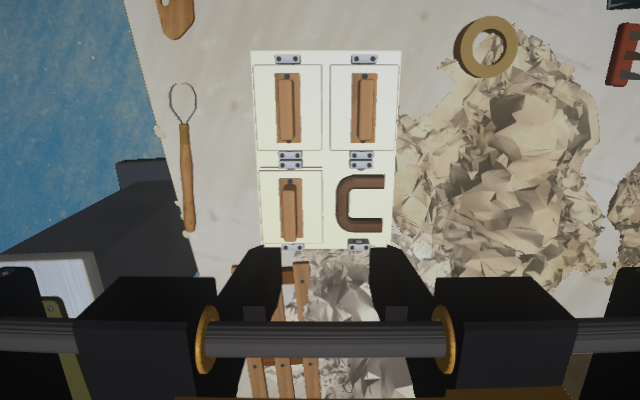

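```bash
python3 - <<'E'
from h import *
s=snapshot("wrist"); im=s["img"]; hsv=cv2.cvtColor(im,cv2.COLOR_RGB2HSV).astype(int); H,S,V=hsv[...,0],hsv[...,1],hsv[...,2]
print("corners",ray(s,[(250.5,51),(401,51),(262,248),(388.5,247)],.026)[:,:2].round(4).tolist())
m=np.zeros(S.shape,bool); m[55:245,255:396]=1; m&=(S>70)
n,l,st,ce=cv2.connectedComponentsWithStats(m.astype(np.uint8))
for i in range(1,n):
    if st[i,4]<300: continue
    p=np.argwhere(l==i)[:,::-1]
    v=V[l==i]; thr=cv2.threshold(v.astype(np.uint8).reshape(-1,1),0,255,cv2.THRESH_OTSU)[0]
    for nm,q,z in(("all .036",p,.036),("bright .074",p[v>thr],.074)):
        P=ray(s,q,z)[:,:2].astype(np.float32); r=cv2.minAreaRect(P)
        print(ce[i].round(0),st[i,4],nm,np.round(r[0],4),np.round(r[1],3),round(r[2],1),"med",np.median(P,0).round(4))
E
```

```text
corners [[0.419, 0.4185], [0.5807, 0.4112], [0.4094, 0.1877], [0.5682, 0.1818]]
[290. 119.] 1571 all .036 [0.4571 0.3449] [0.073 0.026] 87.1 med [0.4571 0.3458]
[290. 119.] 1571 bright .074 [0.4609 0.3477] [0.066 0.024] 87.1 med [0.4608 0.3464]
[365. 119.] 1567 all .036 [0.5394 0.3411] [0.073 0.026] 86.8 med [0.5394 0.342 ]
[365. 119.] 1567 bright .074 [0.5353 0.3443] [0.066 0.024] 86.8 med [0.5367 0.3451]
[357. 212.] 1363 all .036 [0.5322 0.2321] [0.069 0.055] 87.3 med [0.5258 0.236 ]
[357. 212.] 1363 bright .074 [0.5296 0.2449] [0.059 0.047] 86.4 med [0.5229 0.2523]
[292. 216.] 1215 all .036 [0.4512 0.2313] [0.071 0.026] 87.1 med [0.451 0.232]
[292. 216.] 1215 bright .074 [0.4555 0.2449] [0.064 0.023] 87.1 med [0.4545 0.243 ]
```

Emit:
send_rows(
  motion=[
    {"x": 1.1, "y": -0.8, "z": 3, "rx": 0, "ry": 0, "rz": 0, "jaw": 4},
    {"x": 1.1, "y": -0.8, "z": 3, "rx": 0, "ry": 0, "rz": 0, "jaw": 4},
    {"x": 1.1, "y": -0.8, "z": 3, "rx": 0, "ry": 0, "rz": 0, "jaw": 4},
    {"x": 1.1, "y": -0.8, "z": 3, "rx": 0, "ry": 0, "rz": 0, "jaw": 4},
    {"x": 1.1, "y": -0.8, "z": 3, "rx": 0, "ry": 0, "rz": 0, "jaw": 4},
  ],
)

```text
clock: 4.25
tool_pos: [0.4588, 0.3439, 0.1486]
eef_rot: [0.726, 0.688, -0.0, 0.001]
contact_force: [0.7, 0.5, -1.0]
opening: 0.455
finger_force: 0.0
```

```bash
python3 -c "
from h import *
go(.458,.347,.062,-2.8)
s=snapshot('wrist'); 
im=s['img'].copy()
for c in((.458,.347),(.5377,.343),(.4523,.235)):
  for z,col in((.074,(255,0,0)),(.046,(0,255,0))):
    u=proj(s,[c+(z,)])[0]; cv2.drawMarker(im,(int(u[0]),int(u[1])),col,0,8)
cv2.imwrite('pics/w2.png',im[:,:,::-1])
"
```

```text
t 4.2 at [0.4588 0.3439 0.1486] head -3.1 tilt 0.06 q7 -1.23 q [-0.49  0.78 -0.41  1.81  0.48  0.65 -1.23] open mm 40.1 ff 0.0 F [ 0.7  0.5 -1. ]
 shift now [ 0.31 -0.1   8.66] | rz total -0.005 | shift after turn [ 0.3  -0.09  8.66]
```

View pics/w2.png

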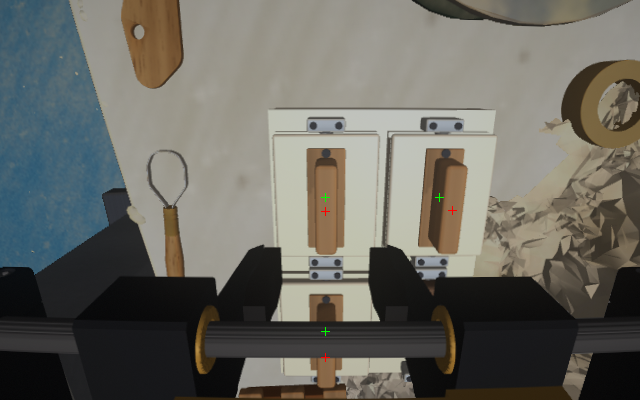

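Emit:
send_rows(
  motion=[
    {"x": 0.1, "y": -0.1, "z": 2, "rx": 0, "ry": 0, "rz": 0, "jaw": 4},
    {"x": 0.1, "y": 0, "z": 2, "rx": 0, "ry": 0, "rz": 0, "jaw": 4},
    {"x": 0.1, "y": 0, "z": 2, "rx": 0, "ry": 0, "rz": 0, "jaw": 4},
    {"x": 0.1, "y": 0, "z": 1.6, "rx": 0, "ry": 0, "rz": 0, "jaw": 4},
    {"x": 0.1, "y": 0, "z": 1, "rx": 0, "ry": 0, "rz": 0, "jaw": 4},
  ],
)

```text
clock: 4.8
tool_pos: [0.4584, 0.3485, 0.0633]
eef_rot: [0.725, 0.688, -0.001, 0.001]
contact_force: [0.5, 0.0, -0.6]
opening: 0.454
finger_force: 0.0
```

Emit:
send_rows(
  grip_force=55,
  motion=[
    {"x": 0, "y": 0, "z": 0, "rx": 0, "ry": 0, "rz": 0, "jaw": 1},
    {"x": 0, "y": 0, "z": 0, "rx": 0, "ry": 0, "rz": 0, "jaw": 0.5},
    {"x": 0, "y": 0, "z": 0, "rx": 0, "ry": 0, "rz": 0, "jaw": 0.5},
    {"x": 0, "y": 0, "z": 0, "rx": 0, "ry": 0, "rz": 0, "jaw": 0.5},
    {"x": 0, "y": 0, "z": 0, "rx": 0, "ry": 0, "rz": 0, "jaw": 0.5},
  ],
)

```text
clock: 5.3
tool_pos: [0.4587, 0.3499, 0.0647]
eef_rot: [0.725, 0.689, 0.001, 0.0]
contact_force: [0.7, -0.8, 5.6]
opening: 0.156
finger_force: 55.0
```

```bash
python3 -c "
from h import *
go(.458,.347,.20,-2.8)"
```

```text
t 5.3 at [0.4587 0.3499 0.0647] head -2.9 tilt 0.11 q7 -1.31 q [-0.55  0.91 -0.32  1.83  0.56  0.48 -1.31] open mm 13.7 ff 55.0 F [ 0.7 -0.8  5.6]
 shift now [ -0.28  -0.04 -13.53] | rz total -0.002 | shift after turn [ -0.29  -0.06 -13.53]
```

Emit:
send_rows(
  motion=[
    {"x": 0, "y": 0, "z": -0.5, "rx": 0, "ry": 0, "rz": 0, "jaw": 0.5},
    {"x": 0, "y": 0, "z": -0.5, "rx": 0, "ry": 0, "rz": 0, "jaw": 0.5},
    {"x": 0, "y": 0, "z": -0.5, "rx": 0, "ry": 0, "rz": 0, "jaw": 0.5},
    {"x": 0, "y": 0, "z": -1, "rx": 0, "ry": 0, "rz": 0, "jaw": 0.5},
    {"x": 0, "y": 0, "z": -1, "rx": 0, "ry": 0, "rz": 0, "jaw": 0.5},
  ],
)

```text
clock: 5.8
tool_pos: [0.4579, 0.3497, 0.0997]
eef_rot: [0.725, 0.689, 0.0, 0.0]
contact_force: [-0.3, -0.7, -2.3]
opening: 0.155
finger_force: 55.0
```

Emit:
send_rows(
  motion=[
    {"x": 0, "y": 0, "z": -2, "rx": 0, "ry": 0, "rz": 0, "jaw": 0.5},
    {"x": 0, "y": 0, "z": -2, "rx": 0, "ry": 0, "rz": 0, "jaw": 0.5},
    {"x": 0, "y": 0, "z": -2, "rx": 0, "ry": 0, "rz": 0, "jaw": 0.5},
    {"x": 0, "y": 0, "z": -2, "rx": 0, "ry": 0, "rz": 0, "jaw": 0.5},
    {"x": 0, "y": 0, "z": -2, "rx": 0, "ry": 0, "rz": 0, "jaw": 0.5},
  ],
)

```text
clock: 6.3
tool_pos: [0.4578, 0.3495, 0.2005]
eef_rot: [0.725, 0.689, 0.0, 0.0]
contact_force: [-0.3, 0.3, -1.5]
opening: 0.156
finger_force: 5.5
```

Emit:
send_rows(
  motion=[
    {"x": 0, "y": 0, "z": 0, "rx": 0, "ry": 0, "rz": -0.15, "jaw": 0.5},
    {"x": 0, "y": 0, "z": 0, "rx": 0, "ry": 0, "rz": -0.15, "jaw": 0.5},
    {"x": 0, "y": 0, "z": 0, "rx": 0, "ry": 0, "rz": -0.15, "jaw": 0.5},
    {"x": 0, "y": 0, "z": 0, "rx": 0, "ry": 0, "rz": -0.15, "jaw": 0.5},
    {"x": 0, "y": 0, "z": 0, "rx": 0, "ry": 0, "rz": -0.15, "jaw": 0.5},
  ],
)

```text
clock: 6.8
tool_pos: [0.458, 0.3493, 0.1997]
eef_rot: [0.419, 0.908, 0.0, 0.0]
contact_force: [-0.2, -0.0, -1.6]
opening: 0.153
finger_force: 55.0
```

Emit:
send_rows(
  motion=[
    {"x": 0, "y": 0, "z": 0, "rx": 0, "ry": 0, "rz": -0.15, "jaw": 0.5},
    {"x": 0, "y": 0, "z": 0, "rx": 0, "ry": 0, "rz": -0.15, "jaw": 0.5},
    {"x": 0, "y": 0, "z": 0, "rx": 0, "ry": 0, "rz": -0.15, "jaw": 0.5},
    {"x": 0, "y": 0, "z": 0, "rx": 0, "ry": 0, "rz": -0.15, "jaw": 0.5},
    {"x": 0, "y": 0, "z": 0, "rx": 0, "ry": 0, "rz": -0.12, "jaw": 0.5},
  ],
)

```text
clock: 7.3
tool_pos: [0.4582, 0.3492, 0.1995]
eef_rot: [0.073, 0.997, -0.0, 0.001]
contact_force: [0.1, 0.6, -2.2]
opening: 0.154
finger_force: 55.0
```

```bash
python3 -c "
from h import *
go(.42,.110,.20,90)"
```

```text
t 7.3 at [0.4582 0.3492 0.1995] head 81.7 tilt 0.06 q7 -0.01 q [-0.26  0.82 -0.86  1.75  0.75  0.94 -0.01] open mm 13.6 ff 55.0 F [ 0.1  0.6 -2.2]
 shift now [  0.31 -24.22  -0.04] | rz total -0.146 | shift after turn [  3.82 -23.92  -0.05]
```

Emit:
send_rows(
  motion=[
    {"x": 0, "y": 0, "z": 0, "rx": 0, "ry": 0, "rz": -0.145, "jaw": 0.5},
    {"x": 0.4, "y": -2.4, "z": 0, "rx": 0, "ry": 0, "rz": 0, "jaw": 0.5},
    {"x": 0.4, "y": -3, "z": 0, "rx": 0, "ry": 0, "rz": 0, "jaw": 0.5},
    {"x": 0.5, "y": -3, "z": 0, "rx": 0, "ry": 0, "rz": 0, "jaw": 0.5},
    {"x": 0.5, "y": -3, "z": 0, "rx": 0, "ry": 0, "rz": 0, "jaw": 0.5},
  ],
)

```text
clock: 7.8
tool_pos: [0.4393, 0.2342, 0.1995]
eef_rot: [0.003, 1.0, -0.0, 0.001]
contact_force: [0.1, -0.3, -2.5]
opening: 0.156
finger_force: 55.0
```

Emit:
send_rows(
  motion=[
    {"x": 0.5, "y": -3, "z": 0, "rx": 0, "ry": 0, "rz": 0, "jaw": 0.5},
    {"x": 0.5, "y": -3, "z": 0, "rx": 0, "ry": 0, "rz": 0, "jaw": 0.5},
    {"x": 0.5, "y": -3, "z": 0, "rx": 0, "ry": 0, "rz": 0, "jaw": 0.5},
    {"x": 0.5, "y": -3, "z": 0, "rx": 0, "ry": 0, "rz": 0, "jaw": 0.5},
    {"x": 0, "y": -0.5, "z": 0, "rx": 0, "ry": 0, "rz": 0, "jaw": 0.5},
  ],
)

```text
clock: 8.3
tool_pos: [0.4175, 0.1059, 0.1989]
eef_rot: [0.005, 1.0, -0.003, -0.001]
contact_force: [-0.3, -0.4, -3.0]
opening: 0.156
finger_force: 55.0
```

```bash
python3 -c "
from h import *
go(.42,.110,.0647,90)
s=snapshot('wrist'); t=snapshot('scene')
cv2.imwrite('pics/w3.png',np.hstack([cv2.resize(s['img'],(400,250)),cv2.resize(t['img'][150:350,150:470],(400,250))])[:,:,::-1])"
```

```text
t 8.3 at [0.4175 0.1059 0.1989] head 89.4 tilt 0.36 q7 0.26 q [ 0.21  0.68 -0.92  2.16  0.86  0.73  0.26] open mm 13.7 ff 55.0 F [-0.3 -0.4 -3. ]
 shift now [-0.26  0.5  13.42] | rz total -0.01 | shift after turn [-0.25  0.41 13.42]
```

View pics/w3.png

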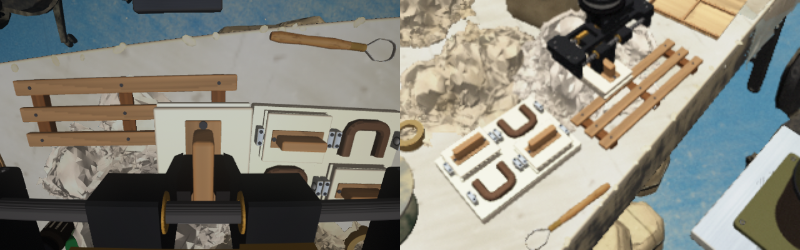

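Emit:
send_rows(
  motion=[
    {"x": -0.25, "y": 0.3, "z": 3, "rx": 0, "ry": 0, "rz": -0.01, "jaw": 0.5},
    {"x": 0, "y": 0, "z": 3, "rx": 0, "ry": 0, "rz": 0, "jaw": 0.5},
    {"x": 0, "y": 0, "z": 3, "rx": 0, "ry": 0, "rz": 0, "jaw": 0.5},
    {"x": 0, "y": 0, "z": 2, "rx": 0, "ry": 0, "rz": 0, "jaw": 0.5},
    {"x": 0, "y": 0, "z": 1, "rx": 0, "ry": 0, "rz": 0, "jaw": 0.5},
  ],
)

```text
clock: 8.9
tool_pos: [0.4215, 0.1158, 0.0775]
eef_rot: [-0.003, 1.0, 0.0, 0.0]
contact_force: [0.7, -0.0, -2.5]
opening: 0.158
finger_force: 55.0
```

Emit:
send_rows(
  motion=[
    {"x": 0, "y": 0, "z": 0.2, "rx": 0, "ry": 0, "rz": 0, "jaw": 0.5},
    {"x": 0, "y": 0, "z": 0.2, "rx": 0, "ry": 0, "rz": 0, "jaw": 0.5},
    {"x": 0, "y": 0, "z": 0.2, "rx": 0, "ry": 0, "rz": 0, "jaw": 0.5},
    {"x": 0, "y": 0, "z": 0.2, "rx": 0, "ry": 0, "rz": 0, "jaw": 0.5},
    {"x": 0, "y": 0, "z": 0.2, "rx": 0, "ry": 0, "rz": 0, "jaw": 0.5},
  ],
)

```text
clock: 9.4
tool_pos: [0.4215, 0.114, 0.069]
eef_rot: [-0.002, 1.0, 0.0, 0.001]
contact_force: [0.3, 0.3, -1.8]
opening: 0.154
finger_force: 55.0
```

```bash
python3 -c "
from h import *
go(.42,.109,.0647,90)"
```

```text
t 9.4 at [0.4215 0.114  0.069 ] head 90.2 tilt 0.06 q7 -0.17 q [ 0.03  0.9  -0.66  2.24  1.36  0.51 -0.17] open mm 13.6 ff 55.0 F [ 0.3  0.3 -1.8]
 shift now [ 0.15 -0.5   0.43] | rz total 0.004 | shift after turn [ 0.15 -0.5   0.43]
```

Emit:
send_rows(
  motion=[
    {"x": 0.1, "y": -0.4, "z": 0.1, "rx": 0, "ry": 0, "rz": 0, "jaw": 0.5},
    {"x": 0, "y": 0, "z": 0.15, "rx": 0, "ry": 0, "rz": 0, "jaw": 0.5},
    {"x": 0, "y": 0, "z": 0.1, "rx": 0, "ry": 0, "rz": 0, "jaw": 0.5},
    {"x": 0, "y": 0, "z": 0.1, "rx": 0, "ry": 0, "rz": 0, "jaw": 0.5},
    {"x": 0, "y": 0, "z": 0, "rx": 0, "ry": 0, "rz": 0, "jaw": 0.5},
  ],
)

```text
clock: 9.9
tool_pos: [0.4202, 0.1097, 0.0646]
eef_rot: [-0.002, 1.0, -0.0, 0.0]
contact_force: [0.6, -1.5, 5.2]
opening: 0.15
finger_force: 55.0
```

```bash
python3 -c "
from h import *
go(.42,.109,.0647,90)"
```

```text
t 9.9 at [0.4202 0.1097 0.0646] head 90.3 tilt 0.05 q7 -0.19 q [ 0.03  0.91 -0.65  2.25  1.39  0.5  -0.19] open mm 13.2 ff 55.0 F [ 0.6 -1.5  5.2]
 shift now [ 0.02 -0.07 -0.01] | rz total 0.004 | shift after turn [ 0.02 -0.07 -0.01]
```

Emit:
send_rows(
  motion=[
    {"x": 0, "y": 0, "z": 0, "rx": 0, "ry": 0, "rz": 0, "jaw": 4},
    {"x": 0, "y": 0, "z": 0, "rx": 0, "ry": 0, "rz": 0, "jaw": 4},
    {"x": 0, "y": 0, "z": -1, "rx": 0, "ry": 0, "rz": 0, "jaw": 4},
    {"x": 0, "y": 0, "z": -3, "rx": 0, "ry": 0, "rz": 0, "jaw": 4},
    {"x": 0, "y": 0, "z": -4, "rx": 0, "ry": 0, "rz": 0, "jaw": 4},
  ],
)

```text
clock: 10.4
tool_pos: [0.4192, 0.1098, 0.1442]
eef_rot: [-0.003, 1.0, -0.0, -0.002]
contact_force: [0.4, -0.1, 0.5]
opening: 0.454
finger_force: 0.0
```

Emit:
send_rows(
  motion=[
    {"x": -0.8, "y": 2.5, "z": -1, "rx": 0, "ry": 0, "rz": 0, "jaw": 4},
    {"x": -0.8, "y": 2.5, "z": -1, "rx": 0, "ry": 0, "rz": 0, "jaw": 4},
    {"x": -0.8, "y": 2.5, "z": 0, "rx": 0, "ry": 0, "rz": 0, "jaw": 4},
    {"x": -0.8, "y": 2.5, "z": 0, "rx": 0, "ry": 0, "rz": 0, "jaw": 4},
    {"x": 0, "y": 2.5, "z": 0, "rx": 0, "ry": 0, "rz": 0.15, "jaw": 4},
  ],
)

```text
clock: 10.9
tool_pos: [0.4525, 0.2358, 0.164]
eef_rot: [0.075, 0.997, 0.0, 0.0]
contact_force: [-0.1, -0.3, 1.2]
opening: 0.452
finger_force: 0.0
```

Emit:
send_rows(
  motion=[
    {"x": 0, "y": 0, "z": 0, "rx": 0, "ry": 0, "rz": 0.15, "jaw": 4},
    {"x": 0, "y": 0, "z": 0, "rx": 0, "ry": 0, "rz": 0.15, "jaw": 4},
    {"x": 0, "y": 0, "z": 0, "rx": 0, "ry": 0, "rz": 0.15, "jaw": 4},
    {"x": 0, "y": 0, "z": 0, "rx": 0, "ry": 0, "rz": 0.15, "jaw": 4},
    {"x": 0, "y": 0, "z": 0, "rx": 0, "ry": 0, "rz": 0.15, "jaw": 4},
  ],
)

```text
clock: 11.4
tool_pos: [0.4514, 0.2351, 0.1641]
eef_rot: [0.436, 0.9, -0.0, -0.0]
contact_force: [-0.1, 0.7, -0.0]
opening: 0.453
finger_force: 0.0
```

Emit:
send_rows(
  motion=[
    {"x": 0, "y": 0, "z": 0, "rx": 0, "ry": 0, "rz": 0.15, "jaw": 4},
    {"x": 0, "y": 0, "z": 0, "rx": 0, "ry": 0, "rz": 0.15, "jaw": 4},
    {"x": 0, "y": 0, "z": 0, "rx": 0, "ry": 0, "rz": 0.15, "jaw": 4},
    {"x": 0, "y": 0, "z": 0, "rx": 0, "ry": 0, "rz": 0.15, "jaw": 4},
    {"x": 0, "y": 0, "z": 0, "rx": 0, "ry": 0, "rz": 0.12, "jaw": 4},
  ],
)

```text
clock: 11.9
tool_pos: [0.4514, 0.2352, 0.1642]
eef_rot: [0.725, 0.689, 0.0, -0.0]
contact_force: [-0.3, 0.6, -0.4]
opening: 0.455
finger_force: 0.0
```

```bash
python3 -c "
from h import *
go(.453,.236,.063,-2.8)"
```

```text
t 11.9 at [0.4514 0.2352 0.1642] head -2.9 tilt 0.0 q7 -1.11 q [-0.33  0.7  -0.39  1.99  0.49  0.55 -1.11] open mm 40.0 ff 0.0 F [-0.3  0.6 -0.4]
 shift now [ 0.09  0.16 10.12] | rz total -0.001 | shift after turn [ 0.09  0.16 10.12]
```

Emit:
send_rows(
  motion=[
    {"x": 0.1, "y": 0.15, "z": 3, "rx": 0, "ry": 0, "rz": 0, "jaw": 4},
    {"x": 0, "y": 0, "z": 3, "rx": 0, "ry": 0, "rz": 0, "jaw": 4},
    {"x": 0, "y": 0, "z": 2, "rx": 0, "ry": 0, "rz": 0, "jaw": 4},
    {"x": 0, "y": 0, "z": 1, "rx": 0, "ry": 0, "rz": 0, "jaw": 4},
    {"x": 0, "y": 0, "z": 1, "rx": 0, "ry": 0, "rz": 0, "jaw": 4},
  ],
)

```text
clock: 12.4
tool_pos: [0.4531, 0.2362, 0.0637]
eef_rot: [0.723, 0.691, 0.0, -0.0]
contact_force: [0.8, -0.0, -0.3]
opening: 0.454
finger_force: 0.0
```

Emit:
send_rows(
  motion=[
    {"x": 0, "y": 0, "z": 0, "rx": 0, "ry": 0, "rz": 0, "jaw": 1},
    {"x": 0, "y": 0, "z": 0, "rx": 0, "ry": 0, "rz": 0, "jaw": 0.5},
    {"x": 0, "y": 0, "z": 0, "rx": 0, "ry": 0, "rz": 0, "jaw": 0.5},
    {"x": 0, "y": 0, "z": 0, "rx": 0, "ry": 0, "rz": 0, "jaw": 0.5},
    {"x": 0, "y": 0, "z": 0, "rx": 0, "ry": 0, "rz": 0, "jaw": 0.5},
  ],
)

```text
clock: 12.9
tool_pos: [0.4537, 0.2361, 0.0649]
eef_rot: [0.723, 0.691, 0.001, 0.0]
contact_force: [-0.3, 0.3, 5.2]
opening: 0.154
finger_force: 55.0
```

```bash
python3 -c "
from h import *
go(.453,.236,.063,-2.8)"
```

```text
t 12.9 at [0.4537 0.2361 0.0649] head -2.6 tilt 0.09 q7 -1.22 q [-0.43  0.86 -0.23  2.03  0.62  0.31 -1.22] open mm 13.6 ff 55.0 F [-0.3  0.3  5.2]
 shift now [-0.01 -0.07  0.19] | rz total 0.004 | shift after turn [-0.01 -0.07  0.19]
```

Emit:
send_rows(
  motion=[
    {"x": 0, "y": 0, "z": -0.5, "rx": 0, "ry": 0, "rz": 0, "jaw": 0.5},
    {"x": 0, "y": 0, "z": -0.5, "rx": 0, "ry": 0, "rz": 0, "jaw": 0.5},
    {"x": 0, "y": 0, "z": -0.5, "rx": 0, "ry": 0, "rz": 0, "jaw": 0.5},
    {"x": 0, "y": 0, "z": -1, "rx": 0, "ry": 0, "rz": 0, "jaw": 0.5},
    {"x": 0, "y": 0, "z": -1, "rx": 0, "ry": 0, "rz": 0, "jaw": 0.5},
  ],
)

```text
clock: 13.4
tool_pos: [0.4532, 0.2359, 0.1002]
eef_rot: [0.723, 0.691, 0.0, 0.0]
contact_force: [-1.0, -0.2, -2.5]
opening: 0.154
finger_force: 55.0
```

Emit:
send_rows(
  motion=[
    {"x": 0, "y": 0, "z": -2, "rx": 0, "ry": 0, "rz": 0, "jaw": 0.5},
    {"x": 0, "y": 0, "z": -2, "rx": 0, "ry": 0, "rz": 0, "jaw": 0.5},
    {"x": 0, "y": 0, "z": -2, "rx": 0, "ry": 0, "rz": 0, "jaw": 0.5},
    {"x": 0, "y": 0, "z": -2, "rx": 0, "ry": 0, "rz": 0, "jaw": 0.5},
    {"x": 0, "y": 0, "z": -2, "rx": 0, "ry": 0, "rz": -0.12, "jaw": 0.5},
  ],
)

```text
clock: 13.9
tool_pos: [0.453, 0.2357, 0.201]
eef_rot: [0.679, 0.734, 0.0, 0.0]
contact_force: [-0.5, 0.4, -3.2]
opening: 0.154
finger_force: 55.0
```

Emit:
send_rows(
  motion=[
    {"x": 0, "y": 0, "z": 0, "rx": 0, "ry": 0, "rz": -0.15, "jaw": 0.5},
    {"x": 0, "y": 0, "z": 0, "rx": 0, "ry": 0, "rz": -0.15, "jaw": 0.5},
    {"x": 0, "y": 0, "z": 0, "rx": 0, "ry": 0, "rz": -0.15, "jaw": 0.5},
    {"x": 0, "y": 0, "z": 0, "rx": 0, "ry": 0, "rz": -0.15, "jaw": 0.5},
    {"x": 0, "y": 0, "z": 0, "rx": 0, "ry": 0, "rz": -0.15, "jaw": 0.5},
  ],
)

```text
clock: 14.4
tool_pos: [0.4531, 0.2354, 0.2001]
eef_rot: [0.362, 0.932, -0.0, 0.001]
contact_force: [0.1, 1.1, -3.2]
opening: 0.155
finger_force: 55.0
```

Emit:
send_rows(
  motion=[
    {"x": 0, "y": 0, "z": 0, "rx": 0, "ry": 0, "rz": -0.15, "jaw": 0.5},
    {"x": 0, "y": 0, "z": 0, "rx": 0, "ry": 0, "rz": -0.15, "jaw": 0.5},
    {"x": 0, "y": 0, "z": 0, "rx": 0, "ry": 0, "rz": -0.15, "jaw": 0.5},
    {"x": 0, "y": 0, "z": 0, "rx": 0, "ry": 0, "rz": -0.15, "jaw": 0.5},
    {"x": 0, "y": 0, "z": 0, "rx": 0, "ry": 0, "rz": -0.15, "jaw": 0.5},
  ],
)

```text
clock: 14.9
tool_pos: [0.4532, 0.2352, 0.2]
eef_rot: [-0.005, 1.0, -0.001, 0.001]
contact_force: [-0.8, -0.9, -2.9]
opening: 0.154
finger_force: 55.0
```

Emit:
send_rows(
  motion=[
    {"x": 0.6, "y": -4, "z": 0, "rx": 0, "ry": 0, "rz": 0, "jaw": 0.5},
    {"x": 0.7, "y": -4, "z": 0, "rx": 0, "ry": 0, "rz": 0, "jaw": 0.5},
    {"x": 0.7, "y": -4, "z": 0, "rx": 0, "ry": 0, "rz": 0, "jaw": 0.5},
    {"x": 0.7, "y": -4, "z": 0, "rx": 0, "ry": 0, "rz": 0, "jaw": 0.5},
    {"x": 0.7, "y": -4, "z": 0, "rx": 0, "ry": 0, "rz": 0, "jaw": 0.5},
  ],
)

```text
clock: 15.4
tool_pos: [0.4196, 0.0337, 0.2]
eef_rot: [-0.002, 1.0, -0.001, 0.001]
contact_force: [0.9, -0.0, -2.7]
opening: 0.151
finger_force: 55.0
```

```bash
python3 -c "
from h import *
go(.42,.031,.0647,90)"
```

```text
t 15.4 at [0.4196 0.0337 0.2   ] head 90.2 tilt 0.12 q7 0.43 q [ 0.39  0.67 -0.93  2.19  0.86  0.71  0.43] open mm 13.3 ff 55.0 F [ 0.9 -0.  -2.7]
 shift now [-0.02 -0.25 13.53] | rz total 0.004 | shift after turn [-0.04 -0.27 13.53]
```

Emit:
send_rows(
  motion=[
    {"x": 0, "y": -0.25, "z": 2.5, "rx": 0, "ry": 0, "rz": 0, "jaw": 0.5},
    {"x": 0, "y": 0, "z": 2.5, "rx": 0, "ry": 0, "rz": 0, "jaw": 0.5},
    {"x": 0, "y": 0, "z": 2, "rx": 0, "ry": 0, "rz": 0, "jaw": 0.5},
    {"x": 0, "y": 0, "z": 2, "rx": 0, "ry": 0, "rz": 0, "jaw": 0.5},
    {"x": 0, "y": 0, "z": 1, "rx": 0, "ry": 0, "rz": 0, "jaw": 0.5},
  ],
)

```text
clock: 15.9
tool_pos: [0.4201, 0.0326, 0.0988]
eef_rot: [-0.002, 1.0, -0.001, 0.0]
contact_force: [-0.0, -0.7, -3.2]
opening: 0.153
finger_force: 55.0
```

```bash
python3 -c "
from h import *
go(.42,.031,.0647,90)"
```

```text
t 15.9 at [0.4201 0.0326 0.0988] head 90.2 tilt 0.09 q7 0.07 q [ 0.24  0.83 -0.7   2.27  1.27  0.52  0.07] open mm 13.4 ff 55.0 F [-0.  -0.7 -3.2]
 shift now [ 0.02 -0.15  3.41] | rz total 0.004 | shift after turn [ 0.01 -0.16  3.41]
```

Emit:
send_rows(
  motion=[
    {"x": 0, "y": -0.15, "z": 0.9, "rx": 0, "ry": 0, "rz": 0, "jaw": 0.5},
    {"x": 0, "y": 0, "z": 0.9, "rx": 0, "ry": 0, "rz": 0, "jaw": 0.5},
    {"x": 0, "y": 0, "z": 0.7, "rx": 0, "ry": 0, "rz": 0, "jaw": 0.5},
    {"x": 0, "y": 0, "z": 0.5, "rx": 0, "ry": 0, "rz": 0, "jaw": 0.5},
    {"x": 0, "y": 0, "z": 0.3, "rx": 0, "ry": 0, "rz": 0, "jaw": 0.5},
  ],
)

```text
clock: 16.4
tool_pos: [0.4205, 0.0315, 0.0664]
eef_rot: [-0.002, 1.0, -0.0, 0.001]
contact_force: [1.0, 0.2, -3.1]
opening: 0.152
finger_force: 55.0
```

Emit:
send_rows(
  motion=[
    {"x": 0, "y": 0, "z": 0.1, "rx": 0, "ry": 0, "rz": 0, "jaw": 0.5},
    {"x": 0, "y": 0, "z": 0.1, "rx": 0, "ry": 0, "rz": 0, "jaw": 0.5},
    {"x": 0, "y": 0, "z": 0, "rx": 0, "ry": 0, "rz": 0, "jaw": 0.5},
    {"x": 0, "y": 0, "z": 0, "rx": 0, "ry": 0, "rz": 0, "jaw": 0.5},
    {"x": 0, "y": 0, "z": 0, "rx": 0, "ry": 0, "rz": 0, "jaw": 0.5},
  ],
)

```text
clock: 16.9
tool_pos: [0.4203, 0.0316, 0.0649]
eef_rot: [-0.002, 1.0, -0.0, 0.001]
contact_force: [-0.7, -0.6, 5.8]
opening: 0.149
finger_force: 55.0
```

Emit:
send_rows(
  motion=[
    {"x": 0, "y": 0, "z": 0, "rx": 0, "ry": 0, "rz": 0, "jaw": 4},
    {"x": 0, "y": 0, "z": 0, "rx": 0, "ry": 0, "rz": 0, "jaw": 4},
    {"x": 0, "y": 0, "z": -1, "rx": 0, "ry": 0, "rz": 0, "jaw": 4},
    {"x": 0, "y": 0, "z": -4, "rx": 0, "ry": 0, "rz": 0, "jaw": 4},
    {"x": 0, "y": 0, "z": -5, "rx": 0, "ry": 0, "rz": 0, "jaw": 4},
  ],
)

```text
clock: 17.4
tool_pos: [0.4191, 0.0319, 0.1629]
eef_rot: [-0.003, 1.0, -0.0, -0.002]
contact_force: [1.8, -0.6, -0.0]
opening: 0.453
finger_force: 0.0
```

Emit:
send_rows(
  motion=[
    {"x": -1.5, "y": 3.9, "z": 0, "rx": 0, "ry": 0, "rz": 0, "jaw": 4},
    {"x": -1.5, "y": 3.9, "z": 0, "rx": 0, "ry": 0, "rz": 0, "jaw": 4},
    {"x": -1.5, "y": 3.9, "z": 0, "rx": 0, "ry": 0, "rz": 0, "jaw": 4},
    {"x": -1.5, "y": 3.9, "z": 0, "rx": 0, "ry": 0, "rz": 0, "jaw": 4},
    {"x": -1.5, "y": 3.9, "z": 0, "rx": 0, "ry": 0, "rz": 0, "jaw": 4},
  ],
)

```text
clock: 17.9
tool_pos: [0.4947, 0.2284, 0.1626]
eef_rot: [-0.002, 1.0, -0.0, 0.0]
contact_force: [1.0, -0.3, -0.3]
opening: 0.455
finger_force: 0.0
```

Emit:
send_rows(
  motion=[
    {"x": -1.5, "y": 3.9, "z": 0, "rx": 0, "ry": 0, "rz": 0, "jaw": 4},
    {"x": -1.5, "y": 3.9, "z": 0, "rx": 0, "ry": 0, "rz": 0, "jaw": 4},
    {"x": -1.4, "y": 3.9, "z": 0, "rx": 0, "ry": 0, "rz": 0.12, "jaw": 4},
    {"x": 0, "y": 0, "z": 0, "rx": 0, "ry": 0, "rz": 0.15, "jaw": 4},
    {"x": 0, "y": 0, "z": 0, "rx": 0, "ry": 0, "rz": 0.15, "jaw": 4},
  ],
)

```text
clock: 18.4
tool_pos: [0.5373, 0.3459, 0.1621]
eef_rot: [0.209, 0.978, 0.0, -0.0]
contact_force: [-0.0, 0.0, 0.2]
opening: 0.455
finger_force: 0.0
```

Emit:
send_rows(
  motion=[
    {"x": 0, "y": 0, "z": 0, "rx": 0, "ry": 0, "rz": 0.15, "jaw": 4},
    {"x": 0, "y": 0, "z": 0, "rx": 0, "ry": 0, "rz": 0.15, "jaw": 4},
    {"x": 0, "y": 0, "z": 0, "rx": 0, "ry": 0, "rz": 0.15, "jaw": 4},
    {"x": 0, "y": 0, "z": 0, "rx": 0, "ry": 0, "rz": 0.15, "jaw": 4},
    {"x": 0, "y": 0, "z": 0, "rx": 0, "ry": 0, "rz": 0.15, "jaw": 4},
  ],
)

```text
clock: 18.9
tool_pos: [0.5376, 0.344, 0.1624]
eef_rot: [0.553, 0.833, -0.0, 0.0]
contact_force: [-0.7, 0.8, 0.1]
opening: 0.452
finger_force: 0.0
```

Emit:
send_rows(
  motion=[
    {"x": 0, "y": 0, "z": 0, "rx": 0, "ry": 0, "rz": 0.15, "jaw": 4},
    {"x": 0, "y": 0, "z": 0, "rx": 0, "ry": 0, "rz": 0.15, "jaw": 4},
    {"x": 0, "y": 0, "z": 0, "rx": 0, "ry": 0, "rz": 0.15, "jaw": 4},
    {"x": 0, "y": 0, "z": 0, "rx": 0, "ry": 0, "rz": 0, "jaw": 4},
    {"x": 0, "y": 0, "z": 0, "rx": 0, "ry": 0, "rz": 0, "jaw": 4},
  ],
)

```text
clock: 19.4
tool_pos: [0.5377, 0.3441, 0.1625]
eef_rot: [0.722, 0.692, -0.0, 0.0]
contact_force: [-0.5, 0.1, -0.5]
opening: 0.456
finger_force: 0.0
```

```bash
python3 -c "
from h import *
go(.5385,.344,.063,-2.8)"
```

```text
t 19.4 at [0.5377 0.3441 0.1625] head -2.4 tilt 0.04 q7 -1.04 q [-0.43  0.83 -0.4   1.59  0.41  0.8  -1.04] open mm 40.2 ff 0.0 F [-0.5  0.1 -0.5]
 shift now [-0.    0.08  9.95] | rz total 0.008 | shift after turn [-0.01  0.09  9.95]
```

Emit:
send_rows(
  motion=[
    {"x": 0.1, "y": 0.1, "z": 3, "rx": 0, "ry": 0, "rz": 0.01, "jaw": 4},
    {"x": 0, "y": 0, "z": 3, "rx": 0, "ry": 0, "rz": 0, "jaw": 4},
    {"x": 0, "y": 0, "z": 2, "rx": 0, "ry": 0, "rz": 0, "jaw": 4},
    {"x": 0, "y": 0, "z": 1, "rx": 0, "ry": 0, "rz": 0, "jaw": 4},
    {"x": 0, "y": 0, "z": 0.9, "rx": 0, "ry": 0, "rz": 0, "jaw": 4},
  ],
)

```text
clock: 19.9
tool_pos: [0.539, 0.3451, 0.063]
eef_rot: [0.726, 0.688, -0.0, 0.0]
contact_force: [0.3, 0.2, 0.3]
opening: 0.453
finger_force: 0.0
```

Emit:
send_rows(
  motion=[
    {"x": 0, "y": 0, "z": 0, "rx": 0, "ry": 0, "rz": 0, "jaw": 1},
    {"x": 0, "y": 0, "z": 0, "rx": 0, "ry": 0, "rz": 0, "jaw": 0.5},
    {"x": 0, "y": 0, "z": 0, "rx": 0, "ry": 0, "rz": 0, "jaw": 0.5},
    {"x": 0, "y": 0, "z": 0, "rx": 0, "ry": 0, "rz": 0, "jaw": 0.5},
    {"x": 0, "y": 0, "z": 0, "rx": 0, "ry": 0, "rz": 0, "jaw": 0.5},
  ],
)

```text
clock: 20.4
tool_pos: [0.5396, 0.3455, 0.0647]
eef_rot: [0.726, 0.687, 0.001, 0.0]
contact_force: [0.5, 0.1, 4.0]
opening: 0.152
finger_force: 55.0
```

```bash
python3 -c "
from h import *
go(.42,-.048,.063,90)"
```

```text
t 20.4 at [0.5396 0.3455 0.0647] head -3.2 tilt 0.12 q7 -1.11 q [-0.46  0.97 -0.33  1.63  0.48  0.62 -1.11] open mm 13.4 ff 55.0 F [0.5 0.1 4. ]
 shift now [-39.95  -9.78   0.11] | rz total -1.626 | shift after turn [ 11.96 -39.35   0.17]
```

Emit:
send_rows(
  motion=[
    {"x": 0, "y": 0, "z": -0.5, "rx": 0, "ry": 0, "rz": 0, "jaw": 0.5},
    {"x": 0, "y": 0, "z": -0.5, "rx": 0, "ry": 0, "rz": 0, "jaw": 0.5},
    {"x": 0, "y": 0, "z": -0.5, "rx": 0, "ry": 0, "rz": 0, "jaw": 0.5},
    {"x": 0, "y": 0, "z": -1, "rx": 0, "ry": 0, "rz": 0, "jaw": 0.5},
    {"x": 0, "y": 0, "z": -1, "rx": 0, "ry": 0, "rz": 0, "jaw": 0.5},
  ],
)

```text
clock: 20.9
tool_pos: [0.5392, 0.345, 0.0997]
eef_rot: [0.726, 0.687, 0.0, 0.0]
contact_force: [0.2, -0.4, -1.5]
opening: 0.149
finger_force: 55.0
```

Emit:
send_rows(
  motion=[
    {"x": 0, "y": 0, "z": -2, "rx": 0, "ry": 0, "rz": 0, "jaw": 0.5},
    {"x": 0, "y": 0, "z": -2, "rx": 0, "ry": 0, "rz": 0, "jaw": 0.5},
    {"x": 0, "y": 0, "z": -2, "rx": 0, "ry": 0, "rz": 0, "jaw": 0.5},
    {"x": 0, "y": 0, "z": -2, "rx": 0, "ry": 0, "rz": 0, "jaw": 0.5},
    {"x": 0, "y": 0, "z": -2, "rx": 0, "ry": 0, "rz": -0.12, "jaw": 0.5},
  ],
)

```text
clock: 21.4
tool_pos: [0.539, 0.3451, 0.2007]
eef_rot: [0.683, 0.731, 0.0, 0.001]
contact_force: [-0.2, -0.2, -3.1]
opening: 0.156
finger_force: 55.0
```

Emit:
send_rows(
  motion=[
    {"x": 0, "y": 0, "z": 0, "rx": 0, "ry": 0, "rz": -0.15, "jaw": 0.5},
    {"x": 0, "y": 0, "z": 0, "rx": 0, "ry": 0, "rz": -0.15, "jaw": 0.5},
    {"x": 0, "y": 0, "z": 0, "rx": 0, "ry": 0, "rz": -0.15, "jaw": 0.5},
    {"x": 0, "y": 0, "z": 0, "rx": 0, "ry": 0, "rz": -0.15, "jaw": 0.5},
    {"x": 0, "y": 0, "z": 0, "rx": 0, "ry": 0, "rz": -0.15, "jaw": 0.5},
  ],
)

```text
clock: 21.9
tool_pos: [0.5392, 0.3448, 0.1998]
eef_rot: [0.366, 0.93, 0.0, 0.001]
contact_force: [-0.8, -0.2, -1.9]
opening: 0.157
finger_force: 55.0
```

Emit:
send_rows(
  motion=[
    {"x": 0, "y": 0, "z": 0, "rx": 0, "ry": 0, "rz": -0.15, "jaw": 0.5},
    {"x": 0, "y": 0, "z": 0, "rx": 0, "ry": 0, "rz": -0.15, "jaw": 0.5},
    {"x": 0, "y": 0, "z": 0, "rx": 0, "ry": 0, "rz": -0.15, "jaw": 0.5},
    {"x": 0, "y": 0, "z": 0, "rx": 0, "ry": 0, "rz": -0.15, "jaw": 0.5},
    {"x": 0, "y": 0, "z": 0, "rx": 0, "ry": 0, "rz": -0.15, "jaw": 0.5},
  ],
)

```text
clock: 22.4
tool_pos: [0.5394, 0.3446, 0.1997]
eef_rot: [0.0, 1.0, -0.0, 0.001]
contact_force: [-1.1, -0.3, -2.3]
opening: 0.157
finger_force: 55.0
```

Emit:
send_rows(
  motion=[
    {"x": 1.2, "y": -3.9, "z": 0, "rx": 0, "ry": 0, "rz": 0, "jaw": 0.5},
    {"x": 1.2, "y": -3.9, "z": 0, "rx": 0, "ry": 0, "rz": 0, "jaw": 0.5},
    {"x": 1.2, "y": -3.9, "z": 0, "rx": 0, "ry": 0, "rz": 0, "jaw": 0.5},
    {"x": 1.2, "y": -3.9, "z": 0, "rx": 0, "ry": 0, "rz": 0, "jaw": 0.5},
    {"x": 1.2, "y": -3.9, "z": 0, "rx": 0, "ry": 0, "rz": 0, "jaw": 0.5},
  ],
)

```text
clock: 22.9
tool_pos: [0.4776, 0.1485, 0.1996]
eef_rot: [0.003, 1.0, -0.001, 0.001]
contact_force: [0.3, -0.6, -2.5]
opening: 0.153
finger_force: 55.0
```

Emit:
send_rows(
  motion=[
    {"x": 1.2, "y": -3.9, "z": 0, "rx": 0, "ry": 0, "rz": 0, "jaw": 0.5},
    {"x": 1.2, "y": -3.9, "z": 0, "rx": 0, "ry": 0, "rz": 0, "jaw": 0.5},
    {"x": 1.2, "y": -3.9, "z": 0, "rx": 0, "ry": 0, "rz": 0, "jaw": 0.5},
    {"x": 1.2, "y": -3.9, "z": 0, "rx": 0, "ry": 0, "rz": 0, "jaw": 0.5},
    {"x": 1.2, "y": -3.9, "z": 0, "rx": 0, "ry": 0, "rz": 0, "jaw": 0.5},
  ],
)

```text
clock: 23.4
tool_pos: [0.4165, -0.0461, 0.1997]
eef_rot: [0.003, 1.0, -0.001, 0.001]
contact_force: [1.5, 0.2, -3.4]
opening: 0.154
finger_force: 55.0
```

```bash
python3 -c "
from h import *
go(.42,-.048,.065,90)"
```

```text
t 23.4 at [ 0.4165 -0.0461  0.1997] head 89.6 tilt 0.18 q7 0.63 q [ 0.56  0.65 -0.89  2.19  0.85  0.69  0.63] open mm 13.6 ff 55.0 F [ 1.5  0.2 -3.4]
 shift now [-0.32 -0.16 13.47] | rz total -0.006 | shift after turn [-0.35 -0.19 13.47]
```

Emit:
send_rows(
  motion=[
    {"x": -0.3, "y": -0.2, "z": 2.5, "rx": 0, "ry": 0, "rz": -0.006, "jaw": 0.5},
    {"x": 0, "y": 0, "z": 2.5, "rx": 0, "ry": 0, "rz": 0, "jaw": 0.5},
    {"x": 0, "y": 0, "z": 2, "rx": 0, "ry": 0, "rz": 0, "jaw": 0.5},
    {"x": 0, "y": 0, "z": 2, "rx": 0, "ry": 0, "rz": 0, "jaw": 0.5},
    {"x": 0, "y": 0, "z": 1, "rx": 0, "ry": 0, "rz": 0, "jaw": 0.5},
  ],
)

```text
clock: 23.9
tool_pos: [0.4203, -0.0468, 0.0984]
eef_rot: [0.0, 1.0, -0.001, 0.001]
contact_force: [-0.2, -0.3, -2.8]
opening: 0.153
finger_force: 55.0
```

```bash
python3 -c "
from h import *
go(.42,-.048,.065,90)"
```

```text
t 23.9 at [ 0.4203 -0.0468  0.0984] head 90.0 tilt 0.13 q7 0.27 q [ 0.4   0.82 -0.65  2.27  1.26  0.49  0.27] open mm 13.5 ff 55.0 F [-0.2 -0.3 -2.8]
 shift now [ 0.03 -0.11  3.34] | rz total -0.001 | shift after turn [ 0.03 -0.12  3.34]
```

Emit:
send_rows(
  motion=[
    {"x": 0, "y": -0.1, "z": 0.9, "rx": 0, "ry": 0, "rz": 0, "jaw": 0.5},
    {"x": 0, "y": 0, "z": 0.9, "rx": 0, "ry": 0, "rz": 0, "jaw": 0.5},
    {"x": 0, "y": 0, "z": 0.7, "rx": 0, "ry": 0, "rz": 0, "jaw": 0.5},
    {"x": 0, "y": 0, "z": 0.5, "rx": 0, "ry": 0, "rz": 0, "jaw": 0.5},
    {"x": 0, "y": 0, "z": 0.3, "rx": 0, "ry": 0, "rz": 0, "jaw": 0.5},
  ],
)

```text
clock: 24.4
tool_pos: [0.4205, -0.0475, 0.066]
eef_rot: [0.0, 1.0, -0.001, 0.001]
contact_force: [-0.7, -0.6, -2.6]
opening: 0.155
finger_force: 55.0
```

Emit:
send_rows(
  motion=[
    {"x": 0, "y": 0, "z": 0.1, "rx": 0, "ry": 0, "rz": 0, "jaw": 0.5},
    {"x": 0, "y": 0, "z": 0.1, "rx": 0, "ry": 0, "rz": 0, "jaw": 0.5},
    {"x": 0, "y": 0, "z": 0, "rx": 0, "ry": 0, "rz": 0, "jaw": 0.5},
    {"x": 0, "y": 0, "z": 0, "rx": 0, "ry": 0, "rz": 0, "jaw": 0.5},
    {"x": 0, "y": 0, "z": 0, "rx": 0, "ry": 0, "rz": 0, "jaw": 0.5},
  ],
)

```text
clock: 24.9
tool_pos: [0.4201, -0.0474, 0.0645]
eef_rot: [0.0, 1.0, -0.001, 0.001]
contact_force: [-1.3, -0.1, 5.6]
opening: 0.153
finger_force: 55.0
```

Emit:
send_rows(
  motion=[
    {"x": 0, "y": 0, "z": 0, "rx": 0, "ry": 0, "rz": 0, "jaw": 4},
    {"x": 0, "y": 0, "z": 0, "rx": 0, "ry": 0, "rz": 0, "jaw": 4},
    {"x": 0, "y": 0, "z": -1, "rx": 0, "ry": 0, "rz": 0, "jaw": 4},
    {"x": 0, "y": 0, "z": -4, "rx": 0, "ry": 0, "rz": 0, "jaw": 4},
    {"x": 0, "y": 0, "z": -5, "rx": 0, "ry": 0, "rz": 0, "jaw": 4},
  ],
)

```text
clock: 25.4
tool_pos: [0.419, -0.0473, 0.1595]
eef_rot: [-0.0, 1.0, -0.0, -0.002]
contact_force: [1.5, -1.2, 0.6]
opening: 0.455
finger_force: 0.0
```

Emit:
send_rows(
  motion=[
    {"x": -0.8, "y": 3, "z": -1.3, "rx": 0, "ry": 0, "rz": 0, "jaw": 2.4},
    {"x": -0.8, "y": 3, "z": -1.3, "rx": 0, "ry": 0, "rz": 0, "jaw": 2.4},
    {"x": -0.8, "y": 3, "z": -1.3, "rx": 0, "ry": 0, "rz": 0, "jaw": 2.4},
    {"x": -0.8, "y": 3, "z": -1.3, "rx": 0, "ry": 0, "rz": 0, "jaw": 2.4},
    {"x": -0.8, "y": 3, "z": -1.3, "rx": 0, "ry": 0, "rz": 0, "jaw": 2.4},
  ],
)

```text
clock: 25.9
tool_pos: [0.46, 0.1035, 0.2248]
eef_rot: [0.0, 1.0, -0.001, 0.0]
contact_force: [0.3, 0.2, -0.0]
opening: 0.273
finger_force: 0.0
```

Emit:
send_rows(
  motion=[
    {"x": -0.8, "y": 3, "z": -1.3, "rx": 0, "ry": 0, "rz": 0, "jaw": 2.4},
    {"x": -0.8, "y": 3, "z": -1.3, "rx": 0, "ry": 0, "rz": 0, "jaw": 2.4},
    {"x": -0.8, "y": 3, "z": -1.3, "rx": 0, "ry": 0, "rz": 0, "jaw": 2.4},
    {"x": -0.8, "y": 3, "z": -1.3, "rx": 0, "ry": 0, "rz": 0, "jaw": 2.4},
    {"x": -0.4, "y": 3, "z": -1.3, "rx": 0, "ry": 0, "rz": 0.12, "jaw": 2.4},
  ],
)

```text
clock: 26.4
tool_pos: [0.4964, 0.2533, 0.2891]
eef_rot: [0.062, 0.998, -0.001, 0.0]
contact_force: [0.8, -0.1, 0.1]
opening: 0.272
finger_force: 0.0
```

Emit:
send_rows(
  motion=[
    {"x": 0, "y": 0, "z": 0, "rx": 0, "ry": 0, "rz": 0.15, "jaw": 2.4},
    {"x": 0, "y": 0, "z": 0, "rx": 0, "ry": 0, "rz": 0.15, "jaw": 2.4},
    {"x": 0, "y": 0, "z": 0, "rx": 0, "ry": 0, "rz": 0.15, "jaw": 2.4},
    {"x": 0, "y": 0, "z": 0, "rx": 0, "ry": 0, "rz": 0.15, "jaw": 2.4},
    {"x": 0, "y": 0, "z": 0, "rx": 0, "ry": 0, "rz": 0.15, "jaw": 2.4},
  ],
)

```text
clock: 26.9
tool_pos: [0.4957, 0.2524, 0.2887]
eef_rot: [0.424, 0.906, -0.001, 0.001]
contact_force: [0.3, -0.6, -0.3]
opening: 0.273
finger_force: 0.0
```

Emit:
send_rows(
  motion=[
    {"x": 0, "y": 0, "z": 0, "rx": 0, "ry": 0, "rz": 0.15, "jaw": 2.4},
    {"x": 0, "y": 0, "z": 0, "rx": 0, "ry": 0, "rz": 0.15, "jaw": 2.4},
    {"x": 0, "y": 0, "z": 0, "rx": 0, "ry": 0, "rz": 0.15, "jaw": 2.4},
    {"x": 0, "y": 0, "z": 0, "rx": 0, "ry": 0, "rz": 0.15, "jaw": 2.4},
    {"x": 0, "y": 0, "z": 0, "rx": 0, "ry": 0, "rz": 0.15, "jaw": 2.4},
  ],
)

```text
clock: 27.4
tool_pos: [0.4957, 0.2524, 0.2888]
eef_rot: [0.726, 0.687, -0.0, 0.001]
contact_force: [-0.1, 0.5, -0.7]
opening: 0.271
finger_force: 0.0
```

```bash
python3 - <<'E'
from h import *
go(.495,.289,.30,-2.8)
s=snapshot("wrist"); t=snapshot("top"); im=s["img"]; save(s,"w4")
def hm(s,x0,x1,y0,y1):
    hsv=cv2.cvtColor(s["img"],cv2.COLOR_RGB2HSV).astype(int); S,V=hsv[...,1],hsv[...,2]
    m=np.zeros(S.shape,bool); m[y0:y1,x0:x1]=1; m&=(S>70)&(V<150)
    n,l,st,ce=cv2.connectedComponentsWithStats(m.astype(np.uint8))
    for i in range(1,n):
        if st[i,4]<90: continue
        P=ray(s,np.argwhere(l==i)[:,::-1],.036)[:,:2].astype(np.float32); r=cv2.minAreaRect(P)
        print(ce[i].round(0),st[i,4],np.round(r[0],4),np.round(r[1],3),round(r[2],1),"mean",P.mean(0).round(4))
hm(s,200,450,0,300); print("top"); hm(t,190,272,185,245)
c=t["img"][160:280,180:480]; cv2.imwrite("pics/c4.png",np.vstack([cv2.resize(im,(480,300)),cv2.resize(c,(480,192))])[:,:,::-1])
E
```

```text
t 27.4 at [0.4957 0.2524 0.2888] head -3.2 tilt 0.1 q7 -0.9 q [-0.29  0.57 -0.44  1.72  0.3   0.92 -0.9 ] open mm 23.9 ff 0.0 F [-0.1  0.5 -0.7]
 shift now [ 3.65 -0.27 -1.13] | rz total -0.007 | shift after turn [ 3.66 -0.24 -1.12]
[281.  70.] 1890 [0.4587 0.3458] [0.068 0.055] 87.3 mean [0.4549 0.3478]
[366.  70.] 1845 [0.5381 0.3418] [0.067 0.054] 87.3 mean [0.5419 0.3429]
[292. 175.] 1514 [0.4528 0.2356] [0.068 0.055] 86.7 mean [0.4566 0.2363]
[357. 175.] 1531 [0.5323 0.2311] [0.068 0.055] 86.9 mean [0.5289 0.2325]
[249. 245.] 199 [0.4004 0.1516] [0.059 0.016] 3.1 mean [0.3985 0.1538]
top
[214. 201.] 1551 [0.5183 0.3283] [0.145 0.182] 0.1 mean [0.5388 0.3409]
[248. 227.] 1564 [0.4667 0.2334] [0.122 0.147] 0.3 mean [0.4583 0.2317]
```

View pics/c4.png

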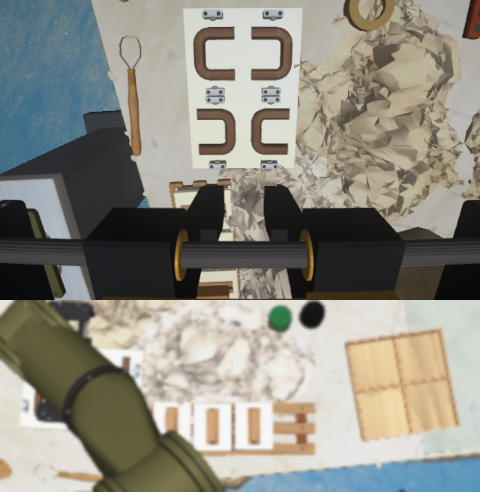

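Emit:
send_rows(
  motion=[
    {"x": 1.85, "y": 1.15, "z": 3, "rx": 0, "ry": 0, "rz": 0, "jaw": 2.6},
    {"x": 1.85, "y": 1.15, "z": 3, "rx": 0, "ry": 0, "rz": 0, "jaw": 2.6},
    {"x": 1.85, "y": 1.15, "z": 3, "rx": 0, "ry": 0, "rz": 0, "jaw": 2.6},
    {"x": 1.85, "y": 1.15, "z": 3, "rx": 0, "ry": 0, "rz": 0, "jaw": 2.6},
    {"x": 1.85, "y": 1.15, "z": 3, "rx": 0, "ry": 0, "rz": 0, "jaw": 2.6},
  ],
)

```text
clock: 28.0
tool_pos: [0.5585, 0.3424, 0.1374]
eef_rot: [0.723, 0.691, -0.0, 0.001]
contact_force: [-0.2, -0.1, 0.2]
opening: 0.293
finger_force: 0.0
```

```bash
python3 -c "
from h import *
go(.5586,.3408,.040,-2.8)"
```

```text
t 28.0 at [0.5585 0.3424 0.1374] head -2.6 tilt 0.09 q7 -1.0 q [-0.43  0.88 -0.36  1.55  0.4   0.78 -1.  ] open mm 25.9 ff 0.0 F [-0.2 -0.1  0.2]
 shift now [-0.15  0.02  9.74] | rz total 0.003 | shift after turn [-0.16  0.02  9.74]
```

Emit:
send_rows(
  grip_force=30,
  motion=[
    {"x": -0.1, "y": 0, "z": 3, "rx": 0, "ry": 0, "rz": 0, "jaw": 2.6},
    {"x": 0, "y": 0, "z": 2.5, "rx": 0, "ry": 0, "rz": 0, "jaw": 2.6},
    {"x": 0, "y": 0, "z": 2, "rx": 0, "ry": 0, "rz": 0, "jaw": 2.6},
    {"x": 0, "y": 0, "z": 1.5, "rx": 0, "ry": 0, "rz": 0, "jaw": 2.6},
    {"x": 0, "y": 0, "z": 0.7, "rx": 0, "ry": 0, "rz": 0, "jaw": 2.6},
  ],
)

```text
clock: 28.5
tool_pos: [0.5575, 0.3402, 0.0403]
eef_rot: [0.724, 0.69, -0.001, 0.001]
contact_force: [0.2, 1.1, 0.4]
opening: 0.291
finger_force: 0.0
```

Emit:
send_rows(
  motion=[
    {"x": 0, "y": 0, "z": 0, "rx": 0, "ry": 0, "rz": 0, "jaw": 1},
    {"x": 0, "y": 0, "z": 0, "rx": 0, "ry": 0, "rz": 0, "jaw": 0.8},
    {"x": 0, "y": 0, "z": 0, "rx": 0, "ry": 0, "rz": 0, "jaw": 0.8},
    {"x": 0, "y": 0, "z": 0, "rx": 0, "ry": 0, "rz": 0, "jaw": 0.8},
    {"x": 0, "y": 0, "z": 0, "rx": 0, "ry": 0, "rz": 0, "jaw": 0.8},
  ],
)

```text
clock: 29.0
tool_pos: [0.5587, 0.3408, 0.0425]
eef_rot: [0.724, 0.689, 0.0, 0.001]
contact_force: [0.3, 0.2, -0.1]
opening: 0.159
finger_force: 30.0
```

```bash
python3 -c "
from h import *
go(.5586,.3408,.040,-2.8)"
```

```text
t 29.0 at [0.5587 0.3408 0.0425] head -2.8 tilt 0.12 q7 -1.05 q [-0.46  1.01 -0.3   1.59  0.46  0.61 -1.05] open mm 14.0 ff 30.0 F [ 0.3  0.2 -0.1]
 shift now [ 0.   -0.01  0.25] | rz total -0.001 | shift after turn [ 0.   -0.01  0.25]
```

Emit:
send_rows(
  motion=[
    {"x": 0, "y": 0, "z": 0, "rx": 0, "ry": 0, "rz": 0, "jaw": 2.4},
    {"x": 0, "y": 0, "z": 0.35, "rx": 0, "ry": 0, "rz": 0, "jaw": 2.4},
    {"x": 0, "y": 0, "z": 0, "rx": 0, "ry": 0, "rz": 0, "jaw": 1},
    {"x": 0, "y": 0, "z": 0, "rx": 0, "ry": 0, "rz": 0, "jaw": 0.8},
    {"x": 0, "y": 0, "z": 0, "rx": 0, "ry": 0, "rz": 0, "jaw": 0.8},
  ],
)

```text
clock: 29.5
tool_pos: [0.5586, 0.3405, 0.0382]
eef_rot: [0.725, 0.689, -0.0, 0.001]
contact_force: [0.4, -0.5, -0.2]
opening: 0.166
finger_force: 30.0
```

Emit:
send_rows(
  motion=[
    {"x": 0, "y": 0, "z": -1, "rx": 0, "ry": 0, "rz": 0, "jaw": 0.8},
    {"x": 0, "y": 0, "z": -2, "rx": 0, "ry": 0, "rz": 0, "jaw": 0.8},
    {"x": 0, "y": 0, "z": -3, "rx": 0, "ry": 0, "rz": 0, "jaw": 0.8},
    {"x": 0, "y": 0, "z": -3, "rx": 0, "ry": 0, "rz": 0, "jaw": 0.8},
    {"x": 0, "y": 0, "z": -3, "rx": 0, "ry": 0, "rz": 0, "jaw": 0.8},
  ],
)

```text
clock: 30.0
tool_pos: [0.5575, 0.3408, 0.1601]
eef_rot: [0.724, 0.689, -0.0, 0.001]
contact_force: [0.4, 0.3, -1.6]
opening: 0.161
finger_force: 30.0
```

```bash
cat > tray.py <<'E'
from h import *
def tray():
    s=snapshot("top"); hsv=cv2.cvtColor(s["img"],cv2.COLOR_RGB2HSV).astype(int); S,V,H=hsv[...,1],hsv[...,2],hsv[...,0]
    m=((S>70)&(V>110)); m[:,:385]=0; m[:,490:]=0; m[:165]=0; m[:,:]&=(np.abs(H-18)<12)
    m=cv2.morphologyEx(m.astype(np.uint8),cv2.MORPH_OPEN,np.ones((3,3)))
    n,l,st,ce=cv2.connectedComponentsWithStats(m); i=1+st[1:,4].argmax()
    h=cv2.convexHull(np.argwhere(l==i)[:,::-1].astype(np.float32)).reshape(-1,2)
    P=ray(s,h,.012)[:,:2].astype(np.float32); r=cv2.minAreaRect(P); a=(r[2]+45)%90-45
    print("t",round(get_state()["clock"],1),"tray c",np.round(r[0],4),"wh",np.round(r[1],3),"yaw",round(a,1),"area",st[i,4])
    c=np.array(r[0]); M=R.from_euler("z",a,degrees=True).as_matrix()[:2,:2]
    for x,y in((42,48),(42,-48),(-55,48),(-55,-48)):   # handle centres; bow 20.5 to the back
        print((x,y),"bow at",(c+M@np.array([x+20.5,y])/1000).round(4))
    return s
if __name__=="__main__": tray()
E
python3 -c "
from tray import *
tray(); go(.5586,.3408,.20,9)"
```

```text
t 30.1 tray c [ 0.5106 -0.3444] wh [0.197 0.197] yaw 9.0 area 3756
(42, 48) bow at [ 0.5648 -0.2872]
(42, -48) bow at [ 0.5799 -0.382 ]
(-55, 48) bow at [ 0.469  -0.3024]
(-55, -48) bow at [ 0.4841 -0.3972]
t 30.1 at [0.5599 0.3429 0.1655] head -2.9 tilt 0.46 q7 -0.99 q [-0.43  0.84 -0.37  1.54  0.38  0.82 -0.99] open mm 14.7 ff 30.0 F [0.4 0.4 1.7]
 shift now [-0.2  -0.09 -3.45] | rz total -0.207 | shift after turn [-0.19 -0.16 -3.45]
```

Emit:
send_rows(
  motion=[
    {"x": -3.4, "y": -0.7, "z": -1.2, "rx": 0, "ry": 0, "rz": 0, "jaw": 0.8},
    {"x": -3.4, "y": -0.7, "z": -1.2, "rx": 0, "ry": 0, "rz": 0, "jaw": 0.8},
    {"x": -3.4, "y": -0.7, "z": -1.2, "rx": 0, "ry": 0, "rz": 0, "jaw": 0.8},
    {"x": -3.4, "y": -0.7, "z": -1.2, "rx": 0, "ry": 0, "rz": 0, "jaw": 0.8},
    {"x": -3.4, "y": -0.7, "z": -1.2, "rx": 0, "ry": 0, "rz": 0, "jaw": 0.8},
  ],
)

```text
clock: 30.55
tool_pos: [0.5137, 0.1716, 0.2195]
eef_rot: [0.724, 0.69, -0.0, 0.001]
contact_force: [1.1, -0.5, 0.1]
opening: 0.16
finger_force: 30.0
```

Emit:
send_rows(
  motion=[
    {"x": -3.4, "y": -0.7, "z": -0.5, "rx": 0, "ry": 0, "rz": 0, "jaw": 0.8},
    {"x": -3.4, "y": -0.7, "z": -0.5, "rx": 0, "ry": 0, "rz": 0, "jaw": 0.8},
    {"x": -3.4, "y": -0.7, "z": -0.5, "rx": 0, "ry": 0, "rz": 0, "jaw": 0.8},
    {"x": -3.4, "y": -0.7, "z": -0.5, "rx": 0, "ry": 0, "rz": 0, "jaw": 0.8},
    {"x": -3.4, "y": -0.7, "z": -0.5, "rx": 0, "ry": 0, "rz": 0, "jaw": 0.8},
  ],
)

```text
clock: 31.05
tool_pos: [0.4704, 0.0038, 0.2445]
eef_rot: [0.724, 0.69, -0.0, 0.001]
contact_force: [0.3, -0.2, -0.5]
opening: 0.162
finger_force: 30.0
```

Emit:
send_rows(
  motion=[
    {"x": -3.8, "y": 1.3, "z": 0, "rx": 0, "ry": 0, "rz": 0, "jaw": 0.8},
    {"x": -3.8, "y": 1.3, "z": 0, "rx": 0, "ry": 0, "rz": 0, "jaw": 0.8},
    {"x": -3.8, "y": 1.3, "z": 0, "rx": 0, "ry": 0, "rz": 0, "jaw": 0.8},
    {"x": -3.8, "y": 1.3, "z": 0, "rx": 0, "ry": 0, "rz": 0, "jaw": 0.8},
    {"x": -3.8, "y": 1.3, "z": 0, "rx": 0, "ry": 0, "rz": 0, "jaw": 0.8},
  ],
)

```text
clock: 31.55
tool_pos: [0.5266, -0.1895, 0.2447]
eef_rot: [0.724, 0.689, -0.0, 0.001]
contact_force: [1.0, -0.2, -0.7]
opening: 0.16
finger_force: 30.0
```

Emit:
send_rows(
  motion=[
    {"x": -3.8, "y": 1.3, "z": 0, "rx": 0, "ry": 0, "rz": 0, "jaw": 0.8},
    {"x": -3.8, "y": 1.3, "z": 0, "rx": 0, "ry": 0, "rz": 0, "jaw": 0.8},
    {"x": -3.8, "y": 1.3, "z": 0, "rx": 0, "ry": 0, "rz": 0, "jaw": 0.8},
    {"x": -3.8, "y": 1.3, "z": 0, "rx": 0, "ry": 0, "rz": 0, "jaw": 0.8},
    {"x": -3.8, "y": 1.3, "z": 0, "rx": 0, "ry": 0, "rz": 0, "jaw": 0.8},
  ],
)

```text
clock: 32.05
tool_pos: [0.5821, -0.3823, 0.245]
eef_rot: [0.724, 0.689, -0.0, 0.001]
contact_force: [-0.2, 1.2, -0.7]
opening: 0.163
finger_force: 30.0
```

Emit:
send_rows(
  motion=[
    {"x": 0, "y": 0, "z": 0, "rx": 0, "ry": 0, "rz": -0.1, "jaw": 0.8},
    {"x": 0, "y": 0, "z": 0, "rx": 0, "ry": 0, "rz": -0.1, "jaw": 0.8},
    {"x": 0, "y": 0, "z": 0, "rx": 0, "ry": 0, "rz": 0, "jaw": 0.8},
    {"x": 0, "y": 0, "z": 0, "rx": 0, "ry": 0, "rz": 0, "jaw": 0.8},
    {"x": 0, "y": 0, "z": 0, "rx": 0, "ry": 0, "rz": 0, "jaw": 0.8},
  ],
)

```text
clock: 32.55
tool_pos: [0.5822, -0.3807, 0.2448]
eef_rot: [0.652, 0.758, -0.0, 0.001]
contact_force: [-0.1, 0.2, -0.8]
opening: 0.166
finger_force: 30.0
```

```bash
python3 - <<'E'
from tray import *
tray(); go(.5799,-.382,.0242,9)
s=snapshot("wrist"); im=s["img"].copy()
for p in((.5799,-.382),(.5648,-.2872),(.469,-.3024),(.4841,-.3972)):
    u=proj(s,[p+(.006,)])[0]; cv2.drawMarker(im,(int(u[0]),int(u[1])),(255,0,0),0,10)
cv2.imwrite("pics/w5.png",im[:,:,::-1])
E
```

```text
t 32.6 tray c [ 0.5146 -0.3479] wh [0.205 0.205] yaw 9.0 area 3760
(42, 48) bow at [ 0.5688 -0.2907]
(42, -48) bow at [ 0.5839 -0.3855]
(-55, 48) bow at [ 0.473  -0.3059]
(-55, -48) bow at [ 0.4881 -0.4007]
t 32.6 at [ 0.5822 -0.3808  0.2448] head 8.6 tilt 0.11 q7 0.33 q [ 0.76  0.83 -0.53  1.32  0.44  1.1   0.33] open mm 14.5 ff 30.0 F [-0.1 -0.1 -0.6]
 shift now [-0.05 -0.26 22.06] | rz total -0.007 | shift after turn [-0.09 -0.25 22.06]
```

View pics/w5.png

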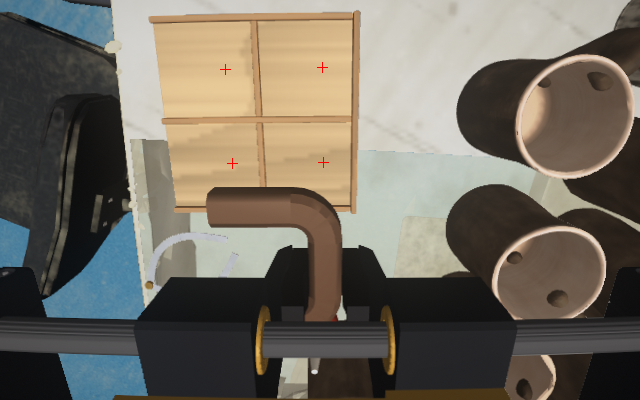

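```bash
python3 - <<'E'
from h import *
s=snapshot("wrist")
for z in(0.03,.09): print(z,ray(s,[(447,230),(493,262),(458,110),(517,110),(508,370),(447,275)],z)[:,:2].round(3).tolist())
c=get_state()["tool_pos"][:2]; a=np.radians(9)
print("body end",[(np.array([.58,-.382])+.094*np.array([np.cos(a),np.sin(a)])+k*.0375*np.array([-np.sin(a),np.cos(a)])).round(3) for k in(-1,1)])
E
```

```text
0.03 [[0.72, -0.429], [0.781, -0.459], [0.699, -0.306], [0.757, -0.297], [0.846, -0.603], [0.734, -0.482]]
0.09 [[0.694, -0.408], [0.744, -0.432], [0.677, -0.306], [0.724, -0.298], [0.799, -0.551], [0.705, -0.451]]
body end [array([ 0.679, -0.404]), array([ 0.667, -0.33 ])]
```

Emit:
send_rows(
  motion=[
    {"x": -0.1, "y": -0.2, "z": 4, "rx": 0, "ry": 0, "rz": 0, "jaw": 0.8},
    {"x": 0, "y": 0, "z": 4, "rx": 0, "ry": 0, "rz": 0, "jaw": 0.8},
    {"x": 0, "y": 0, "z": 4, "rx": 0, "ry": 0, "rz": 0, "jaw": 0.8},
    {"x": 0, "y": 0, "z": 4, "rx": 0, "ry": 0, "rz": 0, "jaw": 0.8},
    {"x": 0, "y": 0, "z": 2, "rx": 0, "ry": 0, "rz": 0, "jaw": 0.8},
  ],
)

```text
clock: 33.2
tool_pos: [0.5784, -0.3818, 0.0606]
eef_rot: [0.652, 0.758, -0.001, -0.002]
contact_force: [-0.8, 0.0, -0.2]
opening: 0.162
finger_force: 30.0
```

```bash
python3 -c "
from h import *
go(.5799,-.382,.0242,9)"
```

```text
t 33.2 at [ 0.5784 -0.3818  0.0606] head 8.6 tilt 0.24 q7 0.23 q [ 0.73  1.04 -0.45  1.44  0.56  0.79  0.23] open mm 14.3 ff 30.0 F [-0.8  0.  -0.2]
 shift now [-0.05  0.16  3.64] | rz total -0.007 | shift after turn [-0.04  0.14  3.64]
```

Emit:
send_rows(
  motion=[
    {"x": 0, "y": 0.1, "z": 1.2, "rx": 0, "ry": 0, "rz": 0, "jaw": 0.8},
    {"x": 0, "y": 0, "z": 1, "rx": 0, "ry": 0, "rz": 0, "jaw": 0.8},
    {"x": 0, "y": 0, "z": 0.7, "rx": 0, "ry": 0, "rz": 0, "jaw": 0.8},
    {"x": 0, "y": 0, "z": 0.4, "rx": 0, "ry": 0, "rz": 0, "jaw": 0.8},
    {"x": 0, "y": 0, "z": 0.1, "rx": 0, "ry": 0, "rz": 0, "jaw": 0.8},
  ],
)

```text
clock: 33.7
tool_pos: [0.5819, -0.3828, 0.0309]
eef_rot: [0.652, 0.758, -0.0, 0.001]
contact_force: [0.4, 0.1, -1.2]
opening: 0.16
finger_force: 30.0
```

Emit:
send_rows(
  motion=[
    {"x": 0, "y": 0, "z": 0.1, "rx": 0, "ry": 0, "rz": 0, "jaw": 0.8},
    {"x": 0, "y": 0, "z": 0.1, "rx": 0, "ry": 0, "rz": 0, "jaw": 0.8},
    {"x": 0, "y": 0, "z": 0, "rx": 0, "ry": 0, "rz": 0, "jaw": 0.8},
    {"x": 0, "y": 0, "z": 0, "rx": 0, "ry": 0, "rz": 0, "jaw": 0.8},
    {"x": 0, "y": 0, "z": 0, "rx": 0, "ry": 0, "rz": 0, "jaw": 0.8},
  ],
)

```text
clock: 34.2
tool_pos: [0.5817, -0.3827, 0.0286]
eef_rot: [0.652, 0.758, -0.0, 0.001]
contact_force: [0.3, -0.4, -1.3]
opening: 0.167
finger_force: 30.0
```

```bash
python3 -c "
from h import *
go(.5799,-.382,.0242,9)"
```

```text
t 34.2 at [ 0.5817 -0.3827  0.0286] head 8.6 tilt 0.12 q7 0.21 q [ 0.72  1.09 -0.43  1.44  0.58  0.74  0.21] open mm 14.8 ff 30.0 F [ 0.3 -0.4 -1.3]
 shift now [ 0.09 -0.17  0.44] | rz total -0.007 | shift after turn [ 0.09 -0.16  0.44]
```

Emit:
send_rows(
  motion=[
    {"x": 0, "y": -0.15, "z": 0.15, "rx": 0, "ry": 0, "rz": 0, "jaw": 0.8},
    {"x": 0, "y": 0, "z": 0.15, "rx": 0, "ry": 0, "rz": 0, "jaw": 0.8},
    {"x": 0, "y": 0, "z": 0.1, "rx": 0, "ry": 0, "rz": 0, "jaw": 0.8},
    {"x": 0, "y": 0, "z": 0.1, "rx": 0, "ry": 0, "rz": 0, "jaw": 0.8},
    {"x": 0, "y": 0, "z": 0, "rx": 0, "ry": 0, "rz": 0, "jaw": 0.8},
  ],
)

```text
clock: 34.7
tool_pos: [0.5799, -0.3829, 0.024]
eef_rot: [0.652, 0.758, -0.0, 0.001]
contact_force: [-1.1, 0.3, 4.9]
opening: 0.165
finger_force: 30.0
```

Emit:
send_rows(
  motion=[
    {"x": 0, "y": 0, "z": 0, "rx": 0, "ry": 0, "rz": 0, "jaw": 2.2},
    {"x": 0, "y": 0, "z": 0, "rx": 0, "ry": 0, "rz": 0, "jaw": 2.2},
    {"x": 0, "y": 0, "z": -2, "rx": 0, "ry": 0, "rz": 0, "jaw": 2.2},
    {"x": 0, "y": 0, "z": -3, "rx": 0, "ry": 0, "rz": 0, "jaw": 2.2},
    {"x": 0, "y": 0, "z": -4, "rx": 0, "ry": 0, "rz": 0, "jaw": 2.2},
  ],
)

```text
clock: 35.2
tool_pos: [0.5792, -0.3822, 0.1141]
eef_rot: [0.652, 0.758, -0.0, -0.0]
contact_force: [0.9, -0.4, -0.1]
opening: 0.251
finger_force: 0.0
```

Emit:
send_rows(
  motion=[
    {"x": 0, "y": 0, "z": -4, "rx": 0, "ry": 0, "rz": 0, "jaw": 2.2},
    {"x": 3, "y": -0.4, "z": -4, "rx": 0, "ry": 0, "rz": 0, "jaw": 2.2},
    {"x": 4, "y": -0.5, "z": -3, "rx": 0, "ry": 0, "rz": 0, "jaw": 2.2},
    {"x": 4, "y": -0.5, "z": -2, "rx": 0, "ry": 0, "rz": 0, "jaw": 2.2},
    {"x": 4, "y": -0.5, "z": 0, "rx": 0, "ry": 0, "rz": 0, "jaw": 2.2},
  ],
)

```text
clock: 35.7
tool_pos: [0.5405, -0.236, 0.2477]
eef_rot: [0.652, 0.758, 0.002, 0.005]
contact_force: [0.6, 1.0, 0.0]
opening: 0.251
finger_force: 0.0
```

Emit:
send_rows(
  motion=[
    {"x": 4, "y": -0.5, "z": 0, "rx": 0, "ry": 0, "rz": 0, "jaw": 2.2},
    {"x": 4, "y": -0.5, "z": 0, "rx": 0, "ry": 0, "rz": 0, "jaw": 2.2},
    {"x": 4, "y": -0.5, "z": 0, "rx": 0, "ry": 0, "rz": 0, "jaw": 2.2},
    {"x": 4, "y": -0.6, "z": 0, "rx": 0, "ry": 0, "rz": 0, "jaw": 2.2},
    {"x": 4, "y": -0.6, "z": 0, "rx": 0, "ry": 0, "rz": 0, "jaw": 2.2},
  ],
)

```text
clock: 36.2
tool_pos: [0.4818, -0.042, 0.2439]
eef_rot: [0.652, 0.758, 0.0, 0.002]
contact_force: [0.2, 0.8, 0.8]
opening: 0.249
finger_force: 0.0
```

Emit:
send_rows(
  motion=[
    {"x": 4, "y": -0.5, "z": 0, "rx": 0, "ry": 0, "rz": 0, "jaw": 2.1},
    {"x": 0, "y": 0, "z": 0, "rx": 0, "ry": 0, "rz": 0.1, "jaw": 2.1},
    {"x": 0, "y": 0, "z": 0, "rx": 0, "ry": 0, "rz": 0.1, "jaw": 2.1},
    {"x": 4, "y": 0, "z": 0, "rx": 0, "ry": 0, "rz": 0, "jaw": 2.1},
    {"x": 4, "y": 0, "z": 0, "rx": 0, "ry": 0, "rz": 0, "jaw": 2.1},
  ],
)

```text
clock: 36.7
tool_pos: [0.4757, 0.0753, 0.2437]
eef_rot: [0.726, 0.688, 0.001, 0.002]
contact_force: [-0.4, -0.2, -0.3]
opening: 0.236
finger_force: 0.0
```

Emit:
send_rows(
  motion=[
    {"x": 4, "y": 0, "z": 1, "rx": 0, "ry": 0, "rz": 0, "jaw": 2.1},
    {"x": 4, "y": 0, "z": 2, "rx": 0, "ry": 0, "rz": 0, "jaw": 2.1},
    {"x": 4, "y": 0, "z": 2, "rx": 0, "ry": 0, "rz": 0, "jaw": 2.1},
    {"x": 0, "y": 0, "z": 3, "rx": 0, "ry": 0, "rz": 0, "jaw": 2.1},
    {"x": 0, "y": 0, "z": 3, "rx": 0, "ry": 0, "rz": 0, "jaw": 2.1},
  ],
)

```text
clock: 37.2
tool_pos: [0.4818, 0.1975, 0.1328]
eef_rot: [0.723, 0.691, 0.002, 0.001]
contact_force: [1.2, -0.5, -0.4]
opening: 0.24
finger_force: 0.0
```

```bash
python3 -c "
from tray import *
s=tray(); go(.4735,.2346,.038,-2.8)
h=cv2.cvtColor(s['img'],cv2.COLOR_RGB2HSV).astype(int); m=(h[...,1]>70)&(h[...,2]<110); m[:170]=0;m[250:]=0;m[:,:398]=0;m[:,465:]=0
m=cv2.morphologyEx(m.astype(np.uint8),cv2.MORPH_OPEN,np.ones((2,2)))
n,l,st,ce=cv2.connectedComponentsWithStats(m)
for i in range(1,n):
  if st[i,4]>60: P=ray(s,np.argwhere(l==i)[:,::-1],.022)[:,:2].astype(np.float32); print(st[i,4],cv2.minAreaRect(P))
"
```

```text
t 37.2 tray c [ 0.5244 -0.3222] wh [0.198 0.197] yaw 9.6 area 3738
(42, 48) bow at [ 0.5781 -0.2645]
(42, -48) bow at [ 0.5941 -0.3591]
(-55, 48) bow at [ 0.4824 -0.2806]
(-55, -48) bow at [ 0.4984 -0.3753]
t 37.2 at [0.4794 0.1951 0.1286] head -2.7 tilt 0.26 q7 -1.0 q [-0.29  0.76 -0.31  1.98  0.48  0.48 -1.  ] open mm 21.1 ff 0.0 F [-0.1 -0.1 -1.9]
 shift now [ 3.95 -0.75  9.05] | rz total 0.001 | shift after turn [ 3.91 -0.78  9.06]
```

Emit:
send_rows(
  motion=[
    {"x": 2, "y": -0.4, "z": 1, "rx": 0, "ry": 0, "rz": 0, "jaw": 2.1},
    {"x": 1.9, "y": -0.4, "z": 1, "rx": 0, "ry": 0, "rz": 0, "jaw": 2.1},
    {"x": 0, "y": 0, "z": 1, "rx": 0, "ry": 0, "rz": 0, "jaw": 2.1},
    {"x": 0, "y": 0, "z": 1, "rx": 0, "ry": 0, "rz": 0, "jaw": 2.1},
    {"x": 0, "y": 0, "z": 0, "rx": 0, "ry": 0, "rz": 0, "jaw": 2.1},
  ],
)

```text
clock: 37.75
tool_pos: [0.4751, 0.232, 0.0916]
eef_rot: [0.725, 0.689, -0.001, 0.001]
contact_force: [-0.2, -0.4, 0.6]
opening: 0.239
finger_force: 0.0
```

```bash
python3 - <<'E'
from h import *
go(.4735,.2346,.038,-2.8)
s=snapshot("wrist"); hsv=cv2.cvtColor(s["img"],cv2.COLOR_RGB2HSV).astype(int)
t=snapshot("top"); c=cv2.resize(t["img"][150:270,380:500],(480,480),interpolation=cv2.INTER_CUBIC)
cv2.imwrite("pics/w6.png",np.hstack([cv2.resize(s["img"],(320,480))*0+cv2.resize(s["img"][:,160:480],(320,480)),c])[:,:,::-1])
E
```

```text
t 37.8 at [0.4751 0.232  0.0916] head -2.9 tilt 0.23 q7 -1.08 q [-0.39  0.83 -0.26  1.97  0.5   0.41 -1.08] open mm 21.0 ff 0.0 F [-0.2 -0.4  0.6]
 shift now [ 0.27 -0.17  5.35] | rz total -0.002 | shift after turn [ 0.25 -0.17  5.36]
```

View pics/w6.png

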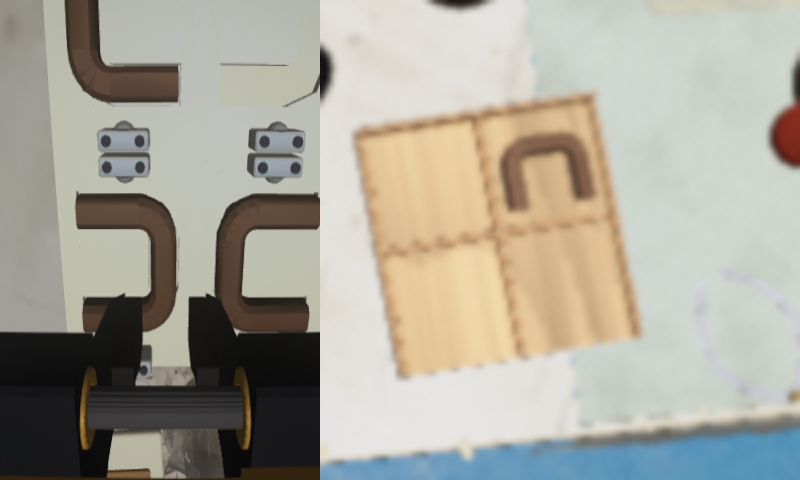

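Emit:
send_rows(
  motion=[
    {"x": 0.25, "y": -0.15, "z": 1.5, "rx": 0, "ry": 0, "rz": 0, "jaw": 2.1},
    {"x": 0, "y": 0, "z": 0.5, "rx": 0, "ry": 0, "rz": 0, "jaw": 2.1},
    {"x": 0, "y": 0, "z": 0.3, "rx": 0, "ry": 0, "rz": 0, "jaw": 2.1},
    {"x": 0, "y": 0, "z": 0, "rx": 0, "ry": 0, "rz": 0, "jaw": 2.1},
    {"x": 0, "y": 0, "z": 0, "rx": 0, "ry": 0, "rz": 0, "jaw": 2.1},
  ],
)

```text
clock: 38.35
tool_pos: [0.4741, 0.2364, 0.0695]
eef_rot: [0.725, 0.689, 0.0, 0.001]
contact_force: [0.6, -0.0, -0.1]
opening: 0.241
finger_force: 0.0
```

```bash
python3 -c "
from h import *
go(.4735,.2346,.038,-2.8)"
```

```text
t 38.4 at [0.4741 0.2364 0.0695] head -2.9 tilt 0.12 q7 -1.11 q [-0.41  0.86 -0.23  1.98  0.52  0.36 -1.11] open mm 21.2 ff 0.0 F [ 0.6 -0.  -0.1]
 shift now [-0.18 -0.06  3.15] | rz total -0.001 | shift after turn [-0.18 -0.05  3.15]
```

Emit:
send_rows(
  motion=[
    {"x": -0.1, "y": -0.05, "z": 1, "rx": 0, "ry": 0, "rz": 0, "jaw": 2.1},
    {"x": 0, "y": 0, "z": 1, "rx": 0, "ry": 0, "rz": 0, "jaw": 2.1},
    {"x": 0, "y": 0, "z": 0.7, "rx": 0, "ry": 0, "rz": 0, "jaw": 2.1},
    {"x": 0, "y": 0, "z": 0.5, "rx": 0, "ry": 0, "rz": 0, "jaw": 2.1},
    {"x": 0, "y": 0, "z": 0, "rx": 0, "ry": 0, "rz": 0, "jaw": 2.1},
  ],
)

```text
clock: 38.85
tool_pos: [0.4729, 0.2353, 0.0375]
eef_rot: [0.724, 0.689, -0.001, 0.001]
contact_force: [-1.6, 0.0, 9.0]
opening: 0.24
finger_force: 4.3
```

Emit:
send_rows(
  motion=[
    {"x": 0, "y": 0, "z": 0, "rx": 0, "ry": 0, "rz": 0, "jaw": 1},
    {"x": 0, "y": 0, "z": 0, "rx": 0, "ry": 0, "rz": 0, "jaw": 0.8},
    {"x": 0, "y": 0, "z": 0, "rx": 0, "ry": 0, "rz": 0, "jaw": 0.8},
    {"x": 0, "y": 0, "z": 0, "rx": 0, "ry": 0, "rz": 0, "jaw": 0.8},
    {"x": 0, "y": 0, "z": 0, "rx": 0, "ry": 0, "rz": 0, "jaw": 0.8},
  ],
)

```text
clock: 39.35
tool_pos: [0.4729, 0.2356, 0.0375]
eef_rot: [0.724, 0.689, -0.0, 0.001]
contact_force: [-0.7, -0.7, 8.8]
opening: 0.163
finger_force: 30.9
```

```bash
python3 -c "
from h import *
go(.4735,.2346,.038,-2.8)"
```

```text
t 39.4 at [0.4729 0.2356 0.0375] head -2.8 tilt 0.11 q7 -1.13 q [-0.44  0.92 -0.18  1.99  0.55  0.28 -1.13] open mm 14.4 ff 30.9 F [-0.7 -0.7  8.8]
 shift now [-0.1   0.06 -0.05] | rz total -0.0 | shift after turn [-0.1   0.06 -0.05]
```

Emit:
send_rows(
  motion=[
    {"x": 0, "y": 0, "z": -1, "rx": 0, "ry": 0, "rz": 0, "jaw": 0.8},
    {"x": 0, "y": 0, "z": -2, "rx": 0, "ry": 0, "rz": 0, "jaw": 0.8},
    {"x": 0, "y": 0, "z": -4, "rx": 0, "ry": 0, "rz": 0, "jaw": 0.8},
    {"x": 0, "y": 0, "z": -4, "rx": 0, "ry": 0, "rz": 0, "jaw": 0.8},
    {"x": 0, "y": 0, "z": -4, "rx": 0, "ry": 0, "rz": 0, "jaw": 0.8},
  ],
)

```text
clock: 39.85
tool_pos: [0.4727, 0.2354, 0.1887]
eef_rot: [0.724, 0.689, -0.001, 0.001]
contact_force: [0.0, 0.3, -1.9]
opening: 0.163
finger_force: 30.0
```

Emit:
send_rows(
  motion=[
    {"x": -3.9, "y": 0.1, "z": -3, "rx": 0, "ry": 0, "rz": 0, "jaw": 0.8},
    {"x": -3.9, "y": 0.1, "z": -2, "rx": 0, "ry": 0, "rz": 0, "jaw": 0.8},
    {"x": -3.9, "y": 0.1, "z": 0, "rx": 0, "ry": 0, "rz": 0, "jaw": 0.8},
    {"x": -3.9, "y": 0.1, "z": 0, "rx": 0, "ry": 0, "rz": 0, "jaw": 0.8},
    {"x": -3.9, "y": 0.1, "z": 0, "rx": 0, "ry": 0, "rz": 0, "jaw": 0.8},
  ],
)

```text
clock: 40.35
tool_pos: [0.468, 0.0391, 0.2378]
eef_rot: [0.724, 0.689, -0.0, 0.001]
contact_force: [0.4, 0.2, -0.9]
opening: 0.163
finger_force: 30.0
```

Emit:
send_rows(
  motion=[
    {"x": -3.9, "y": 0.1, "z": 0, "rx": 0, "ry": 0, "rz": 0, "jaw": 0.8},
    {"x": -3.7, "y": 1.7, "z": 0, "rx": 0, "ry": 0, "rz": 0, "jaw": 0.8},
    {"x": -3.7, "y": 1.7, "z": 0, "rx": 0, "ry": 0, "rz": 0, "jaw": 0.8},
    {"x": -3.7, "y": 1.7, "z": 0, "rx": 0, "ry": 0, "rz": 0, "jaw": 0.8},
    {"x": -3.7, "y": 1.7, "z": 0, "rx": 0, "ry": 0, "rz": 0, "jaw": 0.8},
  ],
)

```text
clock: 40.85
tool_pos: [0.528, -0.1511, 0.2379]
eef_rot: [0.725, 0.689, -0.0, 0.001]
contact_force: [0.5, 0.7, -1.0]
opening: 0.163
finger_force: 30.0
```

Emit:
send_rows(
  motion=[
    {"x": -3.7, "y": 1.7, "z": 0, "rx": 0, "ry": 0, "rz": 0, "jaw": 0.8},
    {"x": -3.7, "y": 1.7, "z": 0, "rx": 0, "ry": 0, "rz": 0, "jaw": 0.8},
    {"x": -3.7, "y": 1.8, "z": 0, "rx": 0, "ry": 0, "rz": 0, "jaw": 0.8},
    {"x": 0, "y": 0, "z": 0, "rx": 0, "ry": 0, "rz": -0.11, "jaw": 0.8},
    {"x": 0, "y": 0, "z": 0, "rx": 0, "ry": 0, "rz": -0.11, "jaw": 0.8},
  ],
)

```text
clock: 41.35
tool_pos: [0.5739, -0.2646, 0.2374]
eef_rot: [0.644, 0.765, -0.001, 0.0]
contact_force: [-0.7, -0.3, -1.0]
opening: 0.164
finger_force: 30.0
```

```bash
python3 -c "
from h import *
go(.5781,-.2645,.024,9.6)"
```

```text
t 41.4 at [ 0.5739 -0.2646  0.2374] head 9.8 tilt 0.09 q7 0.14 q [ 0.65  0.75 -0.55  1.55  0.45  0.97  0.14] open mm 14.5 ff 30.0 F [-0.7 -0.3 -1. ]
 shift now [-0.03  0.42 21.34] | rz total 0.004 | shift after turn [-0.06  0.41 21.34]
```

Emit:
send_rows(
  motion=[
    {"x": 0, "y": 0.4, "z": 4, "rx": 0, "ry": 0, "rz": 0, "jaw": 0.8},
    {"x": 0, "y": 0, "z": 4, "rx": 0, "ry": 0, "rz": 0, "jaw": 0.8},
    {"x": 0, "y": 0, "z": 4, "rx": 0, "ry": 0, "rz": 0, "jaw": 0.8},
    {"x": 0, "y": 0, "z": 4, "rx": 0, "ry": 0, "rz": 0, "jaw": 0.8},
    {"x": 0, "y": 0, "z": 2.5, "rx": 0, "ry": 0, "rz": 0, "jaw": 0.8},
  ],
)

```text
clock: 41.85
tool_pos: [0.5765, -0.2621, 0.0499]
eef_rot: [0.644, 0.765, -0.001, -0.001]
contact_force: [0.3, -0.3, -0.8]
opening: 0.163
finger_force: 30.0
```

Emit:
send_rows(
  motion=[
    {"x": 0, "y": 0, "z": 1, "rx": 0, "ry": 0, "rz": 0, "jaw": 0.8},
    {"x": 0, "y": 0, "z": 0.5, "rx": 0, "ry": 0, "rz": 0, "jaw": 0.8},
    {"x": 0, "y": 0, "z": 0.2, "rx": 0, "ry": 0, "rz": 0, "jaw": 0.8},
    {"x": 0, "y": 0, "z": 0, "rx": 0, "ry": 0, "rz": 0, "jaw": 0.8},
    {"x": 0, "y": 0, "z": 0, "rx": 0, "ry": 0, "rz": 0, "jaw": 0.8},
  ],
)

```text
clock: 42.35
tool_pos: [0.5794, -0.2628, 0.0373]
eef_rot: [0.645, 0.765, 0.0, 0.002]
contact_force: [-0.4, -0.5, -1.4]
opening: 0.162
finger_force: 30.0
```

```bash
python3 -c "
from h import *
go(.5781,-.2645,.0235,9.6)"
```

```text
t 42.4 at [ 0.5794 -0.2628  0.0373] head 9.7 tilt 0.22 q7 -0.01 q [ 0.57  1.01 -0.4   1.65  0.62  0.61 -0.01] open mm 14.3 ff 30.0 F [-0.4 -0.5 -1.4]
 shift now [-0.15 -0.17  1.38] | rz total 0.002 | shift after turn [-0.15 -0.16  1.38]
```

Emit:
send_rows(
  motion=[
    {"x": -0.1, "y": -0.2, "z": 0.7, "rx": 0, "ry": 0, "rz": 0, "jaw": 0.8},
    {"x": 0, "y": 0, "z": 0.3, "rx": 0, "ry": 0, "rz": 0, "jaw": 0.8},
    {"x": 0, "y": 0, "z": 0.3, "rx": 0, "ry": 0, "rz": 0, "jaw": 0.8},
    {"x": 0, "y": 0, "z": 0.1, "rx": 0, "ry": 0, "rz": 0, "jaw": 0.8},
    {"x": 0, "y": 0, "z": 0, "rx": 0, "ry": 0, "rz": 0, "jaw": 0.8},
  ],
)

```text
clock: 42.85
tool_pos: [0.5765, -0.264, 0.0234]
eef_rot: [0.645, 0.765, -0.001, 0.001]
contact_force: [-3.5, 0.8, 13.2]
opening: 0.164
finger_force: 30.0
```

Emit:
send_rows(
  motion=[
    {"x": 0, "y": 0, "z": -0.1, "rx": 0, "ry": 0, "rz": 0, "jaw": 2.2},
    {"x": 0, "y": 0, "z": 0, "rx": 0, "ry": 0, "rz": 0, "jaw": 2.2},
    {"x": 0, "y": 0, "z": -2, "rx": 0, "ry": 0, "rz": 0, "jaw": 2.2},
    {"x": 0, "y": 0, "z": -4, "rx": 0, "ry": 0, "rz": 0, "jaw": 2.2},
    {"x": 0, "y": 0, "z": -4, "rx": 0, "ry": 0, "rz": 0, "jaw": 2.2},
  ],
)

```text
clock: 43.35
tool_pos: [0.5761, -0.2633, 0.1231]
eef_rot: [0.644, 0.765, -0.0, -0.0]
contact_force: [1.1, -0.2, 0.1]
opening: 0.247
finger_force: 0.0
```

Emit:
send_rows(
  motion=[
    {"x": 0, "y": 0, "z": -4, "rx": 0, "ry": 0, "rz": 0, "jaw": 2.2},
    {"x": 0, "y": 0, "z": -4, "rx": 0, "ry": 0, "rz": 0, "jaw": 2.2},
    {"x": 4, "y": -0.9, "z": -4, "rx": 0, "ry": 0, "rz": 0, "jaw": 2.2},
    {"x": 4, "y": -0.9, "z": 0, "rx": 0, "ry": 0, "rz": 0, "jaw": 2.2},
    {"x": 4, "y": -0.9, "z": 0, "rx": 0, "ry": 0, "rz": 0, "jaw": 2.2},
  ],
)

```text
clock: 43.85
tool_pos: [0.5318, -0.1536, 0.2388]
eef_rot: [0.645, 0.764, 0.001, 0.002]
contact_force: [1.4, 0.2, -0.8]
opening: 0.252
finger_force: 0.0
```

Emit:
send_rows(
  motion=[
    {"x": 4, "y": -0.9, "z": 0, "rx": 0, "ry": 0, "rz": 0, "jaw": 2.2},
    {"x": 4, "y": -0.9, "z": 0, "rx": 0, "ry": 0, "rz": 0, "jaw": 2.2},
    {"x": 4, "y": -0.9, "z": 0, "rx": 0, "ry": 0, "rz": 0, "jaw": 2.2},
    {"x": 4, "y": -0.9, "z": 0, "rx": 0, "ry": 0, "rz": 0, "jaw": 2.2},
    {"x": 3.7, "y": 1.3, "z": 0, "rx": 0, "ry": 0, "rz": 0, "jaw": 2.2},
  ],
)

```text
clock: 44.35
tool_pos: [0.4725, 0.0363, 0.2371]
eef_rot: [0.644, 0.765, -0.002, 0.0]
contact_force: [1.6, 0.3, 0.1]
opening: 0.249
finger_force: 0.0
```

Emit:
send_rows(
  motion=[
    {"x": 3.7, "y": 1.3, "z": 0, "rx": 0, "ry": 0, "rz": 0, "jaw": 2.6},
    {"x": 3.7, "y": 1.3, "z": 0, "rx": 0, "ry": 0, "rz": 0, "jaw": 2.6},
    {"x": 3.7, "y": 1.3, "z": 0, "rx": 0, "ry": 0, "rz": 0, "jaw": 2.6},
    {"x": 3.7, "y": 1.3, "z": 0, "rx": 0, "ry": 0, "rz": 0, "jaw": 2.6},
    {"x": 3.7, "y": 1.3, "z": 0, "rx": 0, "ry": 0, "rz": 0, "jaw": 2.6},
  ],
)

```text
clock: 44.85
tool_pos: [0.5084, 0.2307, 0.2368]
eef_rot: [0.644, 0.765, -0.0, 0.001]
contact_force: [0.8, -0.4, 0.0]
opening: 0.291
finger_force: 0.0
```

Emit:
send_rows(
  motion=[
    {"x": 0, "y": 0, "z": 0, "rx": 0, "ry": 0, "rz": -0.15, "jaw": 2.6},
    {"x": 0, "y": 0, "z": 0, "rx": 0, "ry": 0, "rz": -0.15, "jaw": 2.6},
    {"x": 0, "y": 0, "z": 0, "rx": 0, "ry": 0, "rz": -0.15, "jaw": 2.6},
    {"x": 0, "y": 0, "z": 0, "rx": 0, "ry": 0, "rz": -0.15, "jaw": 2.6},
    {"x": 0, "y": 0, "z": 0, "rx": 0, "ry": 0, "rz": -0.15, "jaw": 2.6},
  ],
)

```text
clock: 45.35
tool_pos: [0.5083, 0.229, 0.2368]
eef_rot: [0.317, 0.949, -0.001, 0.001]
contact_force: [0.9, 0.2, -0.7]
opening: 0.293
finger_force: 0.0
```

Emit:
send_rows(
  motion=[
    {"x": 0, "y": 0, "z": 0, "rx": 0, "ry": 0, "rz": -0.15, "jaw": 2.6},
    {"x": 0, "y": 0, "z": 0, "rx": 0, "ry": 0, "rz": -0.15, "jaw": 2.6},
    {"x": 0, "y": 0, "z": 0, "rx": 0, "ry": 0, "rz": -0.15, "jaw": 2.6},
    {"x": 0, "y": 0, "z": 0, "rx": 0, "ry": 0, "rz": -0.15, "jaw": 2.6},
    {"x": 0, "y": 0, "z": 0, "rx": 0, "ry": 0, "rz": -0.15, "jaw": 2.6},
  ],
)

```text
clock: 45.85
tool_pos: [0.5083, 0.2289, 0.2368]
eef_rot: [-0.053, 0.999, -0.001, 0.0]
contact_force: [-0.5, -0.1, 0.3]
opening: 0.295
finger_force: 0.0
```

```bash
python3 -c "
from tray import *
tray(); go(.5120,.2321,.15,177.2)"
```

```text
t 45.9 tray c [ 0.5244 -0.3222] wh [0.198 0.197] yaw 9.6 area 3671
(42, 48) bow at [ 0.5781 -0.2645]
(42, -48) bow at [ 0.5941 -0.3591]
(-55, 48) bow at [ 0.4824 -0.2806]
(-55, -48) bow at [ 0.4984 -0.3753]
t 45.9 at [0.5084 0.2287 0.2365] head 96.3 tilt 0.09 q7 0.48 q [ 0.01  0.76 -0.92  1.77  0.72  0.99  0.48] open mm 25.8 ff 0.0 F [0.6 0.6 0.6]
 shift now [-0.39  0.31  8.65] | rz total -1.411 | shift after turn [-0.36 -0.34  8.65]
```

Rotate the remaining −1.411 and correct.

Emit:
send_rows(
  motion=[
    {"x": 0, "y": 0, "z": 0, "rx": 0, "ry": 0, "rz": -0.14, "jaw": 2.6},
    {"x": 0, "y": 0, "z": 0, "rx": 0, "ry": 0, "rz": -0.14, "jaw": 2.6},
    {"x": 0, "y": 0, "z": 0, "rx": 0, "ry": 0, "rz": -0.14, "jaw": 2.6},
    {"x": 0, "y": 0, "z": 0, "rx": 0, "ry": 0, "rz": -0.14, "jaw": 2.6},
    {"x": 0, "y": 0, "z": 0, "rx": 0, "ry": 0, "rz": -0.14, "jaw": 2.6},
  ],
)

```text
clock: 46.4
tool_pos: [0.5083, 0.2289, 0.2368]
eef_rot: [-0.39, 0.921, -0.001, -0.0]
contact_force: [-0.3, 0.1, -0.3]
opening: 0.299
finger_force: 0.0
```

Emit:
send_rows(
  motion=[
    {"x": 0, "y": 0, "z": 0, "rx": 0, "ry": 0, "rz": -0.14, "jaw": 2.6},
    {"x": 0, "y": 0, "z": 0, "rx": 0, "ry": 0, "rz": -0.14, "jaw": 2.6},
    {"x": 0, "y": 0, "z": 0, "rx": 0, "ry": 0, "rz": -0.14, "jaw": 2.6},
    {"x": 0, "y": 0, "z": 0, "rx": 0, "ry": 0, "rz": -0.14, "jaw": 2.6},
    {"x": 0, "y": 0, "z": 0, "rx": 0, "ry": 0, "rz": -0.14, "jaw": 2.6},
  ],
)

```text
clock: 46.9
tool_pos: [0.5083, 0.2289, 0.2367]
eef_rot: [-0.682, 0.731, -0.001, -0.0]
contact_force: [1.1, 0.4, -0.1]
opening: 0.296
finger_force: 0.0
```

Emit:
send_rows(
  motion=[
    {"x": -0.4, "y": -0.3, "z": 3, "rx": 0, "ry": 0, "rz": 0, "jaw": 2.6},
    {"x": 0, "y": 0, "z": 3, "rx": 0, "ry": 0, "rz": 0, "jaw": 2.6},
    {"x": 0, "y": 0, "z": 3, "rx": 0, "ry": 0, "rz": 0, "jaw": 2.6},
    {"x": 0, "y": 0, "z": 3, "rx": 0, "ry": 0, "rz": 0, "jaw": 2.6},
    {"x": 0, "y": 0, "z": 0, "rx": 0, "ry": 0, "rz": 0, "jaw": 2.6},
  ],
)

```text
clock: 47.4
tool_pos: [0.5101, 0.2305, 0.1133]
eef_rot: [-0.681, 0.733, -0.001, -0.004]
contact_force: [-0.6, 0.2, 0.9]
opening: 0.294
finger_force: 0.0
```

```bash
python3 -c "
from h import *
go(.5120,.2321,.038,177.2)"
```

```text
t 47.4 at [0.5101 0.2305 0.1133] head 175.8 tilt 0.46 q7 1.54 q [ 0.07  1.06 -1.12  1.84  1.13  1.05  1.54] open mm 25.9 ff 0.0 F [-0.6  0.2  0.9]
 shift now [-0.23 -0.21  7.53] | rz total -0.025 | shift after turn [-0.17 -0.18  7.53]
```

Emit:
send_rows(
  motion=[
    {"x": -0.2, "y": -0.2, "z": 1.5, "rx": 0, "ry": 0, "rz": -0.025, "jaw": 2.6},
    {"x": 0, "y": 0, "z": 1.5, "rx": 0, "ry": 0, "rz": 0, "jaw": 2.6},
    {"x": 0, "y": 0, "z": 0.7, "rx": 0, "ry": 0, "rz": 0, "jaw": 2.6},
    {"x": 0, "y": 0, "z": 0, "rx": 0, "ry": 0, "rz": 0, "jaw": 2.6},
    {"x": 0, "y": 0, "z": 0, "rx": 0, "ry": 0, "rz": 0, "jaw": 2.6},
  ],
)

```text
clock: 47.9
tool_pos: [0.514, 0.2347, 0.0805]
eef_rot: [-0.69, 0.723, -0.001, 0.0]
contact_force: [0.2, -0.1, 0.4]
opening: 0.29
finger_force: 0.0
```

```bash
python3 -c "
from h import *
go(.5120,.2321,.038,177.2)"
```

```text
t 47.9 at [0.514  0.2347 0.0805] head 177.3 tilt 0.1 q7 1.52 q [ 0.05  1.11 -1.09  1.85  1.2   1.02  1.52] open mm 25.6 ff 0.0 F [ 0.2 -0.1  0.4]
 shift now [0.26 0.2  4.25] | rz total 0.002 | shift after turn [0.27 0.19 4.25]
```

Emit:
send_rows(
  motion=[
    {"x": 0.25, "y": 0.2, "z": 1.5, "rx": 0, "ry": 0, "rz": 0, "jaw": 2.6},
    {"x": 0, "y": 0, "z": 1.3, "rx": 0, "ry": 0, "rz": 0, "jaw": 2.6},
    {"x": 0, "y": 0, "z": 0.8, "rx": 0, "ry": 0, "rz": 0, "jaw": 2.6},
    {"x": 0, "y": 0, "z": 0.5, "rx": 0, "ry": 0, "rz": 0, "jaw": 2.6},
    {"x": 0, "y": 0, "z": 0, "rx": 0, "ry": 0, "rz": 0, "jaw": 2.6},
  ],
)

```text
clock: 48.4
tool_pos: [0.5117, 0.2319, 0.0386]
eef_rot: [-0.691, 0.723, -0.001, -0.001]
contact_force: [-0.5, -0.1, 0.7]
opening: 0.295
finger_force: 0.0
```

```bash
python3 -c "
from h import *
go(.5120,.2321,.038,177.2)"
```

```text
t 48.4 at [0.5117 0.2319 0.0386] head 177.3 tilt 0.1 q7 1.47 q [ 0.04  1.17 -1.04  1.86  1.28  0.98  1.47] open mm 26.0 ff 0.0 F [-0.5 -0.1  0.7]
 shift now [-0.02 -0.03  0.06] | rz total 0.003 | shift after turn [-0.02 -0.03  0.06]
```

Emit:
send_rows(
  motion=[
    {"x": 0, "y": 0, "z": 0, "rx": 0, "ry": 0, "rz": 0, "jaw": 1},
    {"x": 0, "y": 0, "z": 0, "rx": 0, "ry": 0, "rz": 0, "jaw": 0.8},
    {"x": 0, "y": 0, "z": 0, "rx": 0, "ry": 0, "rz": 0, "jaw": 0.8},
    {"x": 0, "y": 0, "z": 0, "rx": 0, "ry": 0, "rz": 0, "jaw": 0.8},
    {"x": 0, "y": 0, "z": 0, "rx": 0, "ry": 0, "rz": 0, "jaw": 0.8},
  ],
)

```text
clock: 48.9
tool_pos: [0.5121, 0.2322, 0.0395]
eef_rot: [-0.691, 0.723, -0.001, 0.0]
contact_force: [0.9, 0.0, 2.6]
opening: 0.164
finger_force: 30.0
```

Emit:
send_rows(
  motion=[
    {"x": 0, "y": 0, "z": -1, "rx": 0, "ry": 0, "rz": 0, "jaw": 0.8},
    {"x": 0, "y": 0, "z": -2, "rx": 0, "ry": 0, "rz": 0, "jaw": 0.8},
    {"x": 0, "y": 0, "z": -4, "rx": 0, "ry": 0, "rz": 0, "jaw": 0.8},
    {"x": 0, "y": 0, "z": -4, "rx": 0, "ry": 0, "rz": 0, "jaw": 0.8},
    {"x": 0, "y": 0, "z": -4, "rx": 0, "ry": 0, "rz": 0, "jaw": 0.8},
  ],
)

```text
clock: 49.4
tool_pos: [0.5111, 0.232, 0.191]
eef_rot: [-0.691, 0.723, -0.001, -0.001]
contact_force: [0.8, 0.2, -1.0]
opening: 0.168
finger_force: 30.0
```

```bash
python3 -c "
from h import *
go(.4824,-.2806,.2386,9.6)"
```

```text
t 49.4 at [0.5111 0.232  0.191 ] head 177.4 tilt 0.11 q7 1.66 q [ 0.1   0.96 -1.2   1.79  1.    1.14  1.66] open mm 14.8 ff 30.0 F [ 0.8  0.2 -1. ]
 shift now [51.35  0.53 -4.67] | rz total 2.928 | shift after turn [-50.06 -11.38  -4.76]
```

Emit:
send_rows(
  motion=[
    {"x": 0, "y": 0, "z": -1, "rx": 0, "ry": 0, "rz": 0.146, "jaw": 0.8},
    {"x": 0, "y": 0, "z": -1, "rx": 0, "ry": 0, "rz": 0.146, "jaw": 0.8},
    {"x": 0, "y": 0, "z": -1, "rx": 0, "ry": 0, "rz": 0.146, "jaw": 0.8},
    {"x": 0, "y": 0, "z": -1, "rx": 0, "ry": 0, "rz": 0.146, "jaw": 0.8},
    {"x": 0, "y": 0, "z": -1, "rx": 0, "ry": 0, "rz": 0.146, "jaw": 0.8},
  ],
)

```text
clock: 49.9
tool_pos: [0.5111, 0.2321, 0.24]
eef_rot: [-0.384, 0.923, -0.001, -0.0]
contact_force: [0.8, -0.0, -0.9]
opening: 0.163
finger_force: 30.0
```

Emit:
send_rows(
  motion=[
    {"x": 0, "y": 0, "z": 0, "rx": 0, "ry": 0, "rz": 0.146, "jaw": 0.8},
    {"x": 0, "y": 0, "z": 0, "rx": 0, "ry": 0, "rz": 0.146, "jaw": 0.8},
    {"x": 0, "y": 0, "z": 0, "rx": 0, "ry": 0, "rz": 0.146, "jaw": 0.8},
    {"x": 0, "y": 0, "z": 0, "rx": 0, "ry": 0, "rz": 0.146, "jaw": 0.8},
    {"x": 0, "y": 0, "z": 0, "rx": 0, "ry": 0, "rz": 0.146, "jaw": 0.8},
  ],
)

```text
clock: 50.4
tool_pos: [0.511, 0.2323, 0.2396]
eef_rot: [-0.03, 1.0, -0.001, 0.0]
contact_force: [0.1, 0.7, -1.8]
opening: 0.161
finger_force: 30.0
```

Emit:
send_rows(
  motion=[
    {"x": 0, "y": 0, "z": 0, "rx": 0, "ry": 0, "rz": 0.146, "jaw": 0.8},
    {"x": 0, "y": 0, "z": 0, "rx": 0, "ry": 0, "rz": 0.146, "jaw": 0.8},
    {"x": 0, "y": 0, "z": 0, "rx": 0, "ry": 0, "rz": 0.146, "jaw": 0.8},
    {"x": 0, "y": 0, "z": 0, "rx": 0, "ry": 0, "rz": 0.146, "jaw": 0.8},
    {"x": 0, "y": 0, "z": 0, "rx": 0, "ry": 0, "rz": 0.146, "jaw": 0.8},
  ],
)

```text
clock: 50.9
tool_pos: [0.511, 0.2324, 0.2396]
eef_rot: [0.329, 0.944, -0.0, 0.0]
contact_force: [-0.7, -1.0, -1.4]
opening: 0.162
finger_force: 30.0
```

Emit:
send_rows(
  motion=[
    {"x": 0, "y": 0, "z": 0, "rx": 0, "ry": 0, "rz": 0.146, "jaw": 0.8},
    {"x": 0, "y": 0, "z": 0, "rx": 0, "ry": 0, "rz": 0.146, "jaw": 0.8},
    {"x": 0, "y": 0, "z": 0, "rx": 0, "ry": 0, "rz": 0.146, "jaw": 0.8},
    {"x": 0, "y": 0, "z": 0, "rx": 0, "ry": 0, "rz": 0.146, "jaw": 0.8},
    {"x": 0, "y": 0, "z": 0, "rx": 0, "ry": 0, "rz": 0.146, "jaw": 0.8},
  ],
)

```text
clock: 51.4
tool_pos: [0.5109, 0.2325, 0.2396]
eef_rot: [0.645, 0.765, -0.0, 0.0]
contact_force: [-0.3, 0.0, 0.4]
opening: 0.16
finger_force: 30.0
```

Emit:
send_rows(
  motion=[
    {"x": -3.3, "y": -0.7, "z": 0, "rx": 0, "ry": 0, "rz": 0, "jaw": 0.8},
    {"x": -3.3, "y": -0.7, "z": 0, "rx": 0, "ry": 0, "rz": 0, "jaw": 0.8},
    {"x": -3.3, "y": -0.7, "z": 0, "rx": 0, "ry": 0, "rz": 0, "jaw": 0.8},
    {"x": -3.3, "y": -0.7, "z": 0, "rx": 0, "ry": 0, "rz": 0, "jaw": 0.8},
    {"x": -3.3, "y": -0.7, "z": 0, "rx": 0, "ry": 0, "rz": 0, "jaw": 0.8},
  ],
)

```text
clock: 51.9
tool_pos: [0.5052, 0.0628, 0.2398]
eef_rot: [0.642, 0.767, -0.0, 0.001]
contact_force: [0.4, 0.3, -0.7]
opening: 0.166
finger_force: 30.0
```

Emit:
send_rows(
  motion=[
    {"x": -3.3, "y": -0.7, "z": 0, "rx": 0, "ry": 0, "rz": 0, "jaw": 0.8},
    {"x": -3.3, "y": -0.7, "z": 0, "rx": 0, "ry": 0, "rz": 0, "jaw": 0.8},
    {"x": -3.3, "y": -0.7, "z": 0, "rx": 0, "ry": 0, "rz": 0, "jaw": 0.8},
    {"x": -3.3, "y": -0.7, "z": 0, "rx": 0, "ry": 0, "rz": 0, "jaw": 0.8},
    {"x": -3.3, "y": -0.7, "z": 0, "rx": 0, "ry": 0, "rz": 0, "jaw": 0.8},
  ],
)

```text
clock: 52.4
tool_pos: [0.4997, -0.1057, 0.2401]
eef_rot: [0.642, 0.767, -0.0, 0.001]
contact_force: [0.4, 1.0, -0.7]
opening: 0.16
finger_force: 30.0
```

Emit:
send_rows(
  motion=[
    {"x": -3.3, "y": -0.8, "z": 0, "rx": 0, "ry": 0, "rz": 0, "jaw": 0.8},
    {"x": -3.3, "y": -0.8, "z": 0, "rx": 0, "ry": 0, "rz": 0, "jaw": 0.8},
    {"x": -3.3, "y": -0.8, "z": 0, "rx": 0, "ry": 0, "rz": 0, "jaw": 0.8},
    {"x": -3.3, "y": -0.8, "z": 0, "rx": 0, "ry": 0, "rz": 0, "jaw": 0.8},
    {"x": -3.3, "y": -0.8, "z": 0, "rx": 0, "ry": 0, "rz": 0, "jaw": 0.8},
  ],
)

```text
clock: 52.9
tool_pos: [0.4892, -0.2751, 0.2404]
eef_rot: [0.642, 0.766, 0.0, 0.001]
contact_force: [0.3, 0.2, 0.1]
opening: 0.163
finger_force: 30.0
```

```bash
python3 - <<'E'
from h import *
go(.4824,-.2806,.0255,9.6)
s=snapshot("wrist"); im=s["img"].copy()
for p in((.4824,-.2806),(.4984,-.3753),(.5781,-.2645)):
    u=proj(s,[p+(.006,)])[0]; cv2.drawMarker(im,(int(u[0]),int(u[1])),(255,0,0),0,10)
cv2.imwrite("pics/w7.png",im[:,:,::-1])
E
```

```text
t 52.9 at [ 0.4892 -0.2751  0.2404] head 10.1 tilt 0.08 q7 0.16 q [ 0.77  0.66 -0.58  1.76  0.46  0.85  0.16] open mm 14.4 ff 30.0 F [0.3 0.2 0.1]
 shift now [-0.4  -0.78 21.49] | rz total 0.008 | shift after turn [-0.43 -0.76 21.49]
```

View pics/w7.png

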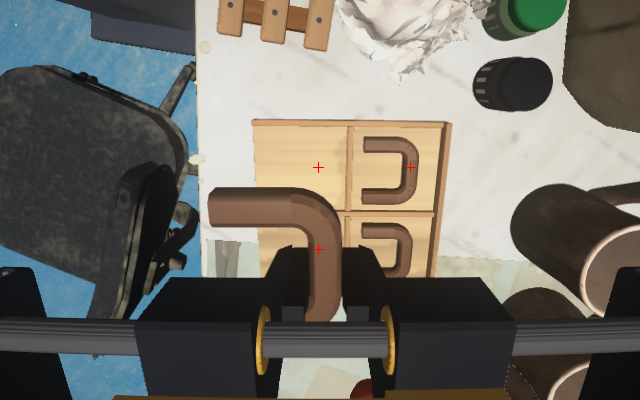

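Emit:
send_rows(
  motion=[
    {"x": -0.4, "y": -0.75, "z": 3, "rx": 0, "ry": 0, "rz": 0.008, "jaw": 0.8},
    {"x": 0, "y": 0, "z": 4, "rx": 0, "ry": 0, "rz": 0, "jaw": 0.8},
    {"x": 0, "y": 0, "z": 4, "rx": 0, "ry": 0, "rz": 0, "jaw": 0.8},
    {"x": 0, "y": 0, "z": 4, "rx": 0, "ry": 0, "rz": 0, "jaw": 0.8},
    {"x": 0, "y": 0, "z": 2.5, "rx": 0, "ry": 0, "rz": 0, "jaw": 0.8},
  ],
)

```text
clock: 53.45
tool_pos: [0.4819, -0.2787, 0.0628]
eef_rot: [0.645, 0.764, -0.0, -0.001]
contact_force: [-0.4, 0.4, -0.1]
opening: 0.166
finger_force: 30.0
```

Emit:
send_rows(
  motion=[
    {"x": 0, "y": 0, "z": 1.5, "rx": 0, "ry": 0, "rz": 0, "jaw": 0.8},
    {"x": 0, "y": 0, "z": 1, "rx": 0, "ry": 0, "rz": 0, "jaw": 0.8},
    {"x": 0, "y": 0, "z": 0.3, "rx": 0, "ry": 0, "rz": 0, "jaw": 0.8},
    {"x": 0, "y": 0, "z": 0, "rx": 0, "ry": 0, "rz": 0, "jaw": 0.8},
    {"x": 0, "y": 0, "z": 0, "rx": 0, "ry": 0, "rz": 0, "jaw": 0.8},
  ],
)

```text
clock: 53.95
tool_pos: [0.4838, -0.28, 0.0378]
eef_rot: [0.646, 0.764, 0.0, 0.002]
contact_force: [-1.1, 1.6, -0.1]
opening: 0.164
finger_force: 30.0
```

```bash
python3 -c "
from h import *
go(.4824,-.2806,.0255,9.6)"
```

```text
t 54.0 at [ 0.4838 -0.28    0.0378] head 9.6 tilt 0.18 q7 -0.07 q [ 0.64  0.95 -0.33  1.89  0.72  0.42 -0.07] open mm 14.4 ff 30.0 F [-1.1  1.6 -0.1]
 shift now [-0.03 -0.15  1.23] | rz total -0.0 | shift after turn [-0.03 -0.14  1.23]
```

Emit:
send_rows(
  motion=[
    {"x": 0, "y": -0.1, "z": 0.6, "rx": 0, "ry": 0, "rz": 0, "jaw": 0.8},
    {"x": 0, "y": 0, "z": 0.3, "rx": 0, "ry": 0, "rz": 0, "jaw": 0.8},
    {"x": 0, "y": 0, "z": 0.2, "rx": 0, "ry": 0, "rz": 0, "jaw": 0.8},
    {"x": 0, "y": 0, "z": 0.1, "rx": 0, "ry": 0, "rz": 0, "jaw": 0.8},
    {"x": 0, "y": 0, "z": 0, "rx": 0, "ry": 0, "rz": 0, "jaw": 0.8},
  ],
)

```text
clock: 54.45
tool_pos: [0.4821, -0.2801, 0.0255]
eef_rot: [0.646, 0.764, -0.001, 0.001]
contact_force: [-1.5, 0.3, 6.3]
opening: 0.165
finger_force: 30.0
```

Emit:
send_rows(
  motion=[
    {"x": 0, "y": 0, "z": 0, "rx": 0, "ry": 0, "rz": 0, "jaw": 2.2},
    {"x": 0, "y": 0, "z": 0, "rx": 0, "ry": 0, "rz": 0, "jaw": 2.2},
    {"x": 0, "y": 0, "z": -2, "rx": 0, "ry": 0, "rz": 0, "jaw": 2.2},
    {"x": 0, "y": 0, "z": -4, "rx": 0, "ry": 0, "rz": 0, "jaw": 2.2},
    {"x": 0, "y": 0, "z": -4, "rx": 0, "ry": 0, "rz": 0, "jaw": 2.2},
  ],
)

```text
clock: 54.95
tool_pos: [0.4815, -0.2795, 0.1253]
eef_rot: [0.645, 0.764, -0.0, -0.0]
contact_force: [0.5, 0.1, 0.8]
opening: 0.252
finger_force: 0.0
```

Emit:
send_rows(
  motion=[
    {"x": 0, "y": 0, "z": -4, "rx": 0, "ry": 0, "rz": 0, "jaw": 2.2},
    {"x": 0, "y": 0, "z": -4, "rx": 0, "ry": 0, "rz": 0, "jaw": 2.2},
    {"x": 3.9, "y": 0.4, "z": -4, "rx": 0, "ry": 0, "rz": 0, "jaw": 2.2},
    {"x": 3.9, "y": 0.4, "z": 0, "rx": 0, "ry": 0, "rz": 0, "jaw": 2.2},
    {"x": 3.9, "y": 0.4, "z": 0, "rx": 0, "ry": 0, "rz": 0, "jaw": 2.2},
  ],
)

```text
clock: 55.45
tool_pos: [0.475, -0.1658, 0.2416]
eef_rot: [0.646, 0.763, 0.0, 0.002]
contact_force: [1.3, 1.1, 0.4]
opening: 0.251
finger_force: 0.0
```

Emit:
send_rows(
  motion=[
    {"x": 3.9, "y": 0.4, "z": 0, "rx": 0, "ry": 0, "rz": 0, "jaw": 2.2},
    {"x": 3.9, "y": 0.4, "z": 0, "rx": 0, "ry": 0, "rz": 0, "jaw": 2.2},
    {"x": 3.9, "y": 0.4, "z": 0, "rx": 0, "ry": 0, "rz": 0, "jaw": 2.2},
    {"x": 3.9, "y": 0.4, "z": 0, "rx": 0, "ry": 0, "rz": 0, "jaw": 2.2},
    {"x": 3.9, "y": 0.4, "z": 0, "rx": 0, "ry": 0, "rz": 0, "jaw": 2.2},
  ],
)

```text
clock: 55.95
tool_pos: [0.4615, 0.0305, 0.2401]
eef_rot: [0.646, 0.764, -0.0, 0.001]
contact_force: [-0.6, 0.1, -0.1]
opening: 0.256
finger_force: 0.0
```

Emit:
send_rows(
  motion=[
    {"x": 3.9, "y": 0.4, "z": 0, "rx": 0, "ry": 0, "rz": 0, "jaw": 2.6},
    {"x": 3.9, "y": 0.4, "z": 0, "rx": 0, "ry": 0, "rz": 0, "jaw": 2.6},
    {"x": 3.9, "y": 0.4, "z": 0, "rx": 0, "ry": 0, "rz": 0, "jaw": 2.6},
    {"x": 3.9, "y": 0.4, "z": 0, "rx": 0, "ry": 0, "rz": 0, "jaw": 2.6},
    {"x": 3.9, "y": 0.4, "z": 0, "rx": 0, "ry": 0, "rz": 0, "jaw": 2.6},
  ],
)

```text
clock: 56.45
tool_pos: [0.4487, 0.2261, 0.2397]
eef_rot: [0.646, 0.764, -0.0, 0.001]
contact_force: [0.6, -0.5, -0.1]
opening: 0.295
finger_force: 0.0
```

Emit:
send_rows(
  motion=[
    {"x": 3.9, "y": 0.4, "z": 0, "rx": 0, "ry": 0, "rz": 0, "jaw": 2.6},
    {"x": 3.9, "y": 0.4, "z": 0, "rx": 0, "ry": 0, "rz": 0, "jaw": 2.6},
    {"x": 3.9, "y": 0.3, "z": 0, "rx": 0, "ry": 0, "rz": 0, "jaw": 2.6},
    {"x": 0, "y": 0, "z": 0, "rx": 0, "ry": 0, "rz": -0.146, "jaw": 2.6},
    {"x": 0, "y": 0, "z": 0, "rx": 0, "ry": 0, "rz": -0.146, "jaw": 2.6},
  ],
)

```text
clock: 56.95
tool_pos: [0.4395, 0.3437, 0.2394]
eef_rot: [0.524, 0.852, -0.0, 0.001]
contact_force: [-0.3, 0.4, -0.6]
opening: 0.295
finger_force: 0.0
```

Emit:
send_rows(
  motion=[
    {"x": 0, "y": 0, "z": 0, "rx": 0, "ry": 0, "rz": -0.146, "jaw": 2.6},
    {"x": 0, "y": 0, "z": 0, "rx": 0, "ry": 0, "rz": -0.146, "jaw": 2.6},
    {"x": 0, "y": 0, "z": 0, "rx": 0, "ry": 0, "rz": -0.146, "jaw": 2.6},
    {"x": 0, "y": 0, "z": 0, "rx": 0, "ry": 0, "rz": -0.146, "jaw": 2.6},
    {"x": 0, "y": 0, "z": 0, "rx": 0, "ry": 0, "rz": -0.146, "jaw": 2.6},
  ],
)

```text
clock: 57.45
tool_pos: [0.4404, 0.3416, 0.2394]
eef_rot: [0.187, 0.982, -0.001, 0.001]
contact_force: [-0.4, -0.2, -0.1]
opening: 0.294
finger_force: 0.0
```

Emit:
send_rows(
  motion=[
    {"x": 0, "y": 0, "z": 0, "rx": 0, "ry": 0, "rz": -0.146, "jaw": 2.6},
    {"x": 0, "y": 0, "z": 0, "rx": 0, "ry": 0, "rz": -0.146, "jaw": 2.6},
    {"x": 0, "y": 0, "z": 0, "rx": 0, "ry": 0, "rz": -0.146, "jaw": 2.6},
    {"x": 0, "y": 0, "z": 0, "rx": 0, "ry": 0, "rz": -0.146, "jaw": 2.6},
    {"x": 0, "y": 0, "z": 0, "rx": 0, "ry": 0, "rz": -0.146, "jaw": 2.6},
  ],
)

```text
clock: 57.95
tool_pos: [0.4405, 0.3416, 0.2393]
eef_rot: [-0.176, 0.984, -0.001, 0.0]
contact_force: [0.1, 0.1, -0.2]
opening: 0.293
finger_force: 0.0
```

Emit:
send_rows(
  motion=[
    {"x": 0, "y": 0, "z": 0, "rx": 0, "ry": 0, "rz": -0.146, "jaw": 2.6},
    {"x": 0, "y": 0, "z": 0, "rx": 0, "ry": 0, "rz": -0.146, "jaw": 2.6},
    {"x": 0, "y": 0, "z": 0, "rx": 0, "ry": 0, "rz": -0.146, "jaw": 2.6},
    {"x": 0, "y": 0, "z": 0, "rx": 0, "ry": 0, "rz": -0.146, "jaw": 2.6},
    {"x": 0, "y": 0, "z": 0, "rx": 0, "ry": 0, "rz": -0.146, "jaw": 2.6},
  ],
)

```text
clock: 58.45
tool_pos: [0.4405, 0.3415, 0.2393]
eef_rot: [-0.516, 0.857, -0.001, -0.0]
contact_force: [-0.4, -1.4, -0.6]
opening: 0.294
finger_force: 0.0
```

```bash
python3 -c "
from tray import *
tray(); go(.4384,.3468,.038,177.2)"
```

```text
t 58.5 tray c [ 0.5244 -0.3222] wh [0.198 0.197] yaw 9.5 area 3689
(42, 48) bow at [ 0.5781 -0.2645]
(42, -48) bow at [ 0.594  -0.3592]
(-55, 48) bow at [ 0.4824 -0.2805]
(-55, -48) bow at [ 0.4983 -0.3752]
t 58.5 at [0.4406 0.3414 0.239 ] head 152.4 tilt 0.12 q7 1.08 q [-0.13  0.86 -1.17  1.76  0.87  1.15  1.08] open mm 25.8 ff 0.0 F [ 0.5  0.4 -0. ]
 shift now [-0.41  0.47 20.1 ] | rz total -0.433 | shift after turn [-0.53  0.25 20.1 ]
```

Emit:
send_rows(
  motion=[
    {"x": 0, "y": 0, "z": 2, "rx": 0, "ry": 0, "rz": -0.144, "jaw": 2.6},
    {"x": 0, "y": 0, "z": 2, "rx": 0, "ry": 0, "rz": -0.144, "jaw": 2.6},
    {"x": 0, "y": 0, "z": 2, "rx": 0, "ry": 0, "rz": -0.144, "jaw": 2.6},
    {"x": -0.5, "y": 0.25, "z": 3, "rx": 0, "ry": 0, "rz": 0, "jaw": 2.6},
    {"x": 0, "y": 0, "z": 3, "rx": 0, "ry": 0, "rz": 0, "jaw": 2.6},
  ],
)

```text
clock: 59.0
tool_pos: [0.4382, 0.3474, 0.1186]
eef_rot: [-0.685, 0.729, -0.0, 0.0]
contact_force: [0.0, 0.1, 0.3]
opening: 0.296
finger_force: 0.0
```

Emit:
send_rows(
  motion=[
    {"x": 0, "y": 0, "z": 2, "rx": 0, "ry": 0, "rz": 0, "jaw": 2.6},
    {"x": 0, "y": 0, "z": 1.5, "rx": 0, "ry": 0, "rz": 0, "jaw": 2.6},
    {"x": 0, "y": 0, "z": 0.5, "rx": 0, "ry": 0, "rz": 0, "jaw": 2.6},
    {"x": 0, "y": 0, "z": 0, "rx": 0, "ry": 0, "rz": 0, "jaw": 2.6},
    {"x": 0, "y": 0, "z": 0, "rx": 0, "ry": 0, "rz": 0, "jaw": 2.6},
  ],
)

```text
clock: 59.5
tool_pos: [0.4387, 0.3473, 0.0805]
eef_rot: [-0.685, 0.728, -0.001, 0.001]
contact_force: [0.4, 0.4, -0.8]
opening: 0.298
finger_force: 0.0
```

```bash
python3 -c "
from h import *
go(.4384,.3468,.038,177.2)"
```

```text
t 59.5 at [0.4387 0.3473 0.0805] head 176.5 tilt 0.11 q7 1.25 q [-0.19  1.11 -1.09  1.86  1.2   1.01  1.25] open mm 26.3 ff 0.0 F [ 0.4  0.4 -0.8]
 shift now [0.05 0.04 4.25] | rz total -0.012 | shift after turn [0.05 0.03 4.25]
```

Emit:
send_rows(
  motion=[
    {"x": 0, "y": 0, "z": 1.5, "rx": 0, "ry": 0, "rz": -0.012, "jaw": 2.6},
    {"x": 0, "y": 0, "z": 1.3, "rx": 0, "ry": 0, "rz": 0, "jaw": 2.6},
    {"x": 0, "y": 0, "z": 0.8, "rx": 0, "ry": 0, "rz": 0, "jaw": 2.6},
    {"x": 0, "y": 0, "z": 0.5, "rx": 0, "ry": 0, "rz": 0, "jaw": 2.6},
    {"x": 0, "y": 0, "z": 0.1, "rx": 0, "ry": 0, "rz": 0, "jaw": 2.6},
  ],
)

```text
clock: 60.0
tool_pos: [0.4381, 0.3462, 0.0375]
eef_rot: [-0.69, 0.724, -0.001, -0.001]
contact_force: [-1.1, -3.8, 9.9]
opening: 0.294
finger_force: 5.0
```

Emit:
send_rows(
  motion=[
    {"x": 0, "y": 0, "z": 0, "rx": 0, "ry": 0, "rz": 0, "jaw": 1},
    {"x": 0, "y": 0, "z": 0, "rx": 0, "ry": 0, "rz": 0, "jaw": 0.8},
    {"x": 0, "y": 0, "z": 0, "rx": 0, "ry": 0, "rz": 0, "jaw": 0.8},
    {"x": 0, "y": 0, "z": 0, "rx": 0, "ry": 0, "rz": 0, "jaw": 0.8},
    {"x": 0, "y": 0, "z": 0, "rx": 0, "ry": 0, "rz": 0, "jaw": 0.8},
  ],
)

```text
clock: 60.5
tool_pos: [0.4384, 0.3468, 0.0375]
eef_rot: [-0.69, 0.724, -0.001, -0.0]
contact_force: [-0.1, -0.4, -0.1]
opening: 0.165
finger_force: 30.1
```

```bash
python3 -c "
from h import *
go(.4983,-.3752,.24,9.6)"
```

```text
t 60.5 at [0.4384 0.3468 0.0375] head 177.2 tilt 0.08 q7 1.22 q [-0.2   1.17 -1.04  1.87  1.28  0.98  1.22] open mm 14.5 ff 30.1 F [-0.1 -0.4 -0.1]
 shift now [ 71.85  -9.49 -20.15] | rz total 2.926 | shift after turn [-72.19  -6.14 -20.25]
```

Emit:
send_rows(
  motion=[
    {"x": 0, "y": 0, "z": -1, "rx": 0, "ry": 0, "rz": 0, "jaw": 0.8},
    {"x": 0, "y": 0, "z": -2, "rx": 0, "ry": 0, "rz": 0, "jaw": 0.8},
    {"x": 0, "y": 0, "z": -4, "rx": 0, "ry": 0, "rz": 0, "jaw": 0.8},
    {"x": 0, "y": 0, "z": -4, "rx": 0, "ry": 0, "rz": 0, "jaw": 0.8},
    {"x": 0, "y": 0, "z": -4, "rx": 0, "ry": 0, "rz": 0, "jaw": 0.8},
  ],
)

```text
clock: 61.0
tool_pos: [0.4382, 0.3466, 0.1895]
eef_rot: [-0.69, 0.724, -0.001, -0.0]
contact_force: [0.2, -0.9, -0.9]
opening: 0.162
finger_force: 30.0
```

Emit:
send_rows(
  motion=[
    {"x": 0, "y": 0, "z": -1, "rx": 0, "ry": 0, "rz": 0.146, "jaw": 0.8},
    {"x": 0, "y": 0, "z": -1, "rx": 0, "ry": 0, "rz": 0.146, "jaw": 0.8},
    {"x": 0, "y": 0, "z": -1, "rx": 0, "ry": 0, "rz": 0.146, "jaw": 0.8},
    {"x": 0, "y": 0, "z": -1, "rx": 0, "ry": 0, "rz": 0.146, "jaw": 0.8},
    {"x": 0, "y": 0, "z": -1, "rx": 0, "ry": 0, "rz": 0.146, "jaw": 0.8},
  ],
)

```text
clock: 61.5
tool_pos: [0.4382, 0.3467, 0.2386]
eef_rot: [-0.383, 0.924, -0.001, 0.0]
contact_force: [1.0, 0.6, -0.7]
opening: 0.167
finger_force: 30.0
```

Emit:
send_rows(
  motion=[
    {"x": 0, "y": 0, "z": 0, "rx": 0, "ry": 0, "rz": 0.146, "jaw": 0.8},
    {"x": 0, "y": 0, "z": 0, "rx": 0, "ry": 0, "rz": 0.146, "jaw": 0.8},
    {"x": 0, "y": 0, "z": 0, "rx": 0, "ry": 0, "rz": 0.146, "jaw": 0.8},
    {"x": 0, "y": 0, "z": 0, "rx": 0, "ry": 0, "rz": 0.146, "jaw": 0.8},
    {"x": 0, "y": 0, "z": 0, "rx": 0, "ry": 0, "rz": 0.146, "jaw": 0.8},
  ],
)

```text
clock: 62.0
tool_pos: [0.4381, 0.3468, 0.2382]
eef_rot: [-0.028, 1.0, -0.001, 0.001]
contact_force: [0.2, -0.7, -0.7]
opening: 0.163
finger_force: 30.0
```

Emit:
send_rows(
  motion=[
    {"x": 0, "y": 0, "z": 0, "rx": 0, "ry": 0, "rz": 0.146, "jaw": 0.8},
    {"x": 0, "y": 0, "z": 0, "rx": 0, "ry": 0, "rz": 0.146, "jaw": 0.8},
    {"x": 0, "y": 0, "z": 0, "rx": 0, "ry": 0, "rz": 0.146, "jaw": 0.8},
    {"x": 0, "y": 0, "z": 0, "rx": 0, "ry": 0, "rz": 0.146, "jaw": 0.8},
    {"x": 0, "y": 0, "z": 0, "rx": 0, "ry": 0, "rz": 0.146, "jaw": 0.8},
  ],
)

```text
clock: 62.5
tool_pos: [0.438, 0.3468, 0.2382]
eef_rot: [0.33, 0.944, -0.0, 0.001]
contact_force: [-0.5, 0.2, -1.4]
opening: 0.162
finger_force: 30.0
```

Emit:
send_rows(
  motion=[
    {"x": 0, "y": 0, "z": 0, "rx": 0, "ry": 0, "rz": 0.146, "jaw": 0.8},
    {"x": 0, "y": 0, "z": 0, "rx": 0, "ry": 0, "rz": 0.146, "jaw": 0.8},
    {"x": 0, "y": 0, "z": 0, "rx": 0, "ry": 0, "rz": 0.146, "jaw": 0.8},
    {"x": 0, "y": 0, "z": 0, "rx": 0, "ry": 0, "rz": 0.146, "jaw": 0.8},
    {"x": 0, "y": 0, "z": 0, "rx": 0, "ry": 0, "rz": 0.146, "jaw": 0.8},
  ],
)

```text
clock: 63.0
tool_pos: [0.4379, 0.347, 0.2382]
eef_rot: [0.645, 0.764, -0.0, 0.001]
contact_force: [-0.3, -0.2, -0.3]
opening: 0.166
finger_force: 30.0
```

Emit:
send_rows(
  motion=[
    {"x": -3.6, "y": -0.3, "z": 0, "rx": 0, "ry": 0, "rz": 0, "jaw": 0.8},
    {"x": -3.6, "y": -0.3, "z": 0, "rx": 0, "ry": 0, "rz": 0, "jaw": 0.8},
    {"x": -3.6, "y": -0.3, "z": 0, "rx": 0, "ry": 0, "rz": 0, "jaw": 0.8},
    {"x": -3.6, "y": -0.3, "z": 0, "rx": 0, "ry": 0, "rz": 0, "jaw": 0.8},
    {"x": -3.6, "y": -0.3, "z": 0, "rx": 0, "ry": 0, "rz": 0, "jaw": 0.8},
  ],
)

```text
clock: 63.5
tool_pos: [0.4542, 0.1658, 0.2385]
eef_rot: [0.643, 0.766, -0.0, 0.001]
contact_force: [0.2, -0.8, -0.9]
opening: 0.167
finger_force: 30.0
```

Emit:
send_rows(
  motion=[
    {"x": -3.6, "y": -0.3, "z": 0, "rx": 0, "ry": 0, "rz": 0, "jaw": 0.8},
    {"x": -3.6, "y": -0.3, "z": 0, "rx": 0, "ry": 0, "rz": 0, "jaw": 0.8},
    {"x": -3.6, "y": -0.3, "z": 0, "rx": 0, "ry": 0, "rz": 0, "jaw": 0.8},
    {"x": -3.6, "y": -0.3, "z": 0, "rx": 0, "ry": 0, "rz": 0, "jaw": 0.8},
    {"x": -3.6, "y": -0.3, "z": 0, "rx": 0, "ry": 0, "rz": 0, "jaw": 0.8},
  ],
)

```text
clock: 64.0
tool_pos: [0.4706, -0.014, 0.2388]
eef_rot: [0.643, 0.766, -0.0, 0.001]
contact_force: [-0.2, 0.7, -0.3]
opening: 0.163
finger_force: 30.0
```

Emit:
send_rows(
  motion=[
    {"x": -3.6, "y": -0.3, "z": 0, "rx": 0, "ry": 0, "rz": 0, "jaw": 0.8},
    {"x": -3.6, "y": -0.3, "z": 0, "rx": 0, "ry": 0, "rz": 0, "jaw": 0.8},
    {"x": -3.6, "y": -0.3, "z": 0, "rx": 0, "ry": 0, "rz": 0, "jaw": 0.8},
    {"x": -3.6, "y": -0.3, "z": 0, "rx": 0, "ry": 0, "rz": 0, "jaw": 0.8},
    {"x": -3.6, "y": -0.3, "z": 0, "rx": 0, "ry": 0, "rz": 0, "jaw": 0.8},
  ],
)

```text
clock: 64.5
tool_pos: [0.4869, -0.194, 0.2391]
eef_rot: [0.643, 0.766, -0.0, 0.001]
contact_force: [0.3, -0.1, -0.6]
opening: 0.16
finger_force: 30.0
```

Emit:
send_rows(
  motion=[
    {"x": -3.6, "y": -0.3, "z": 0, "rx": 0, "ry": 0, "rz": 0, "jaw": 0.8},
    {"x": -3.6, "y": -0.3, "z": 0, "rx": 0, "ry": 0, "rz": 0, "jaw": 0.8},
    {"x": -3.6, "y": -0.3, "z": 0, "rx": 0, "ry": 0, "rz": 0, "jaw": 0.8},
    {"x": -3.6, "y": -0.3, "z": 0, "rx": 0, "ry": 0, "rz": 0, "jaw": 0.8},
    {"x": -3.6, "y": -0.3, "z": 0, "rx": 0, "ry": 0, "rz": 0, "jaw": 0.8},
  ],
)

```text
clock: 65.0
tool_pos: [0.5031, -0.3738, 0.2394]
eef_rot: [0.643, 0.766, -0.0, 0.001]
contact_force: [0.5, 0.2, -0.8]
opening: 0.165
finger_force: 30.0
```

```bash
python3 - <<'E'
from tray import *
go(.4983,-.3752,.0235,9.6); s=snapshot("wrist"); im=s["img"].copy()
for p in((.4824,-.2806),(.4984,-.3753),(.5781,-.2645)):
    u=proj(s,[p+(.022,)])[0]; cv2.drawMarker(im,(int(u[0]),int(u[1])),(255,0,0),0,10)
cv2.imwrite("pics/w8.png",im[:,:,::-1])
E
```

```text
t 65.0 at [ 0.5031 -0.3738  0.2394] head 9.9 tilt 0.1 q7 0.31 q [ 0.88  0.75 -0.6   1.56  0.48  0.98  0.31] open mm 14.5 ff 30.0 F [ 0.5  0.2 -0.8]
 shift now [-0.03 -0.52 21.59] | rz total 0.006 | shift after turn [-0.06 -0.49 21.59]
```

View pics/w8.png

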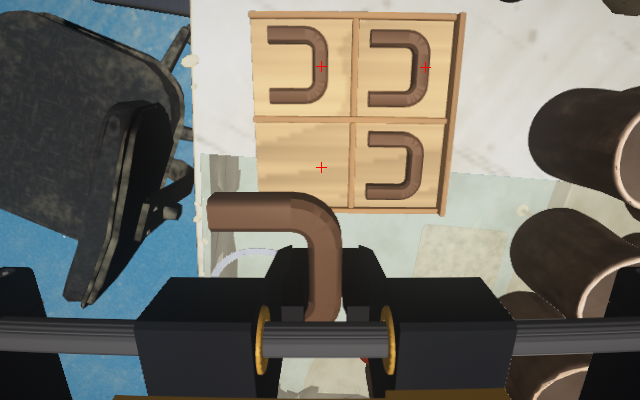

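All three placed handles lie well; the target (321,167) sits in the empty front-right compartment. Lower the last one.

Emit:
send_rows(
  motion=[
    {"x": 0, "y": -0.5, "z": 3, "rx": 0, "ry": 0, "rz": 0.006, "jaw": 0.8},
    {"x": 0, "y": 0, "z": 4, "rx": 0, "ry": 0, "rz": 0, "jaw": 0.8},
    {"x": 0, "y": 0, "z": 4, "rx": 0, "ry": 0, "rz": 0, "jaw": 0.8},
    {"x": 0, "y": 0, "z": 4, "rx": 0, "ry": 0, "rz": 0, "jaw": 0.8},
    {"x": 0, "y": 0, "z": 2.5, "rx": 0, "ry": 0, "rz": 0, "jaw": 0.8},
  ],
)

```text
clock: 65.55
tool_pos: [0.4972, -0.3727, 0.0614]
eef_rot: [0.645, 0.764, -0.0, -0.001]
contact_force: [-0.5, -0.5, 0.5]
opening: 0.165
finger_force: 30.0
```

Emit:
send_rows(
  motion=[
    {"x": 0, "y": 0, "z": 1.5, "rx": 0, "ry": 0, "rz": 0, "jaw": 0.8},
    {"x": 0, "y": 0, "z": 1, "rx": 0, "ry": 0, "rz": 0, "jaw": 0.8},
    {"x": 0, "y": 0, "z": 0.3, "rx": 0, "ry": 0, "rz": 0, "jaw": 0.8},
    {"x": 0, "y": 0, "z": 0, "rx": 0, "ry": 0, "rz": 0, "jaw": 0.8},
    {"x": 0, "y": 0, "z": 0, "rx": 0, "ry": 0, "rz": 0, "jaw": 0.8},
  ],
)

```text
clock: 66.05
tool_pos: [0.4994, -0.3742, 0.037]
eef_rot: [0.646, 0.764, -0.0, 0.002]
contact_force: [0.5, -0.4, -0.1]
opening: 0.164
finger_force: 30.0
```

```bash
python3 -c "
from h import *
go(.4983,-.3752,.0235,9.6)"
```

```text
t 66.0 at [ 0.4994 -0.3742  0.037 ] head 9.6 tilt 0.22 q7 0.14 q [ 0.8   1.01 -0.43  1.69  0.68  0.59  0.14] open mm 14.4 ff 30.0 F [ 0.5 -0.4 -0.1]
 shift now [-0.08 -0.12  1.35] | rz total -0.0 | shift after turn [-0.08 -0.12  1.35]
```

Emit:
send_rows(
  motion=[
    {"x": -0.1, "y": -0.1, "z": 0.7, "rx": 0, "ry": 0, "rz": 0, "jaw": 0.8},
    {"x": 0, "y": 0, "z": 0.3, "rx": 0, "ry": 0, "rz": 0, "jaw": 0.8},
    {"x": 0, "y": 0, "z": 0.2, "rx": 0, "ry": 0, "rz": 0, "jaw": 0.8},
    {"x": 0, "y": 0, "z": 0.15, "rx": 0, "ry": 0, "rz": 0, "jaw": 0.8},
    {"x": 0, "y": 0, "z": 0, "rx": 0, "ry": 0, "rz": 0, "jaw": 0.8},
  ],
)

```text
clock: 66.55
tool_pos: [0.4975, -0.3751, 0.0235]
eef_rot: [0.646, 0.764, -0.001, 0.001]
contact_force: [-2.7, 1.5, 10.1]
opening: 0.166
finger_force: 30.0
```

Emit:
send_rows(
  motion=[
    {"x": 0, "y": 0, "z": 0, "rx": 0, "ry": 0, "rz": 0, "jaw": 2.2},
    {"x": 0, "y": 0, "z": 0, "rx": 0, "ry": 0, "rz": 0, "jaw": 2.2},
    {"x": 0, "y": 0, "z": -2, "rx": 0, "ry": 0, "rz": 0, "jaw": 2.2},
    {"x": 0, "y": 0, "z": -4, "rx": 0, "ry": 0, "rz": 0, "jaw": 2.2},
    {"x": 0, "y": 0, "z": -4, "rx": 0, "ry": 0, "rz": 0, "jaw": 2.2},
  ],
)

```text
clock: 67.05
tool_pos: [0.4971, -0.3743, 0.1224]
eef_rot: [0.645, 0.764, -0.0, -0.0]
contact_force: [0.5, -0.7, 0.6]
opening: 0.251
finger_force: 0.0
```

Emit:
send_rows(
  motion=[
    {"x": -1, "y": -1, "z": -4, "rx": 0, "ry": 0, "rz": 0, "jaw": 2.2},
    {"x": -3, "y": -1, "z": -4, "rx": 0, "ry": 0, "rz": 0, "jaw": 2.2},
    {"x": -3, "y": -1, "z": -4, "rx": 0, "ry": 0, "rz": 0, "jaw": 2.2},
    {"x": -3, "y": -1, "z": 0, "rx": 0, "ry": 0, "rz": 0, "jaw": 2.2},
    {"x": 0, "y": 0, "z": 0, "rx": 0, "ry": 0, "rz": 0, "jaw": 2.2},
  ],
)

```text
clock: 67.55
tool_pos: [0.4725, -0.485, 0.2415]
eef_rot: [0.649, 0.761, -0.002, 0.003]
contact_force: [-0.4, 0.0, -0.2]
opening: 0.25
finger_force: 0.0
```

```bash
python3 - <<'E'
from h import *
t=snapshot("top")["img"]; w=snapshot("wrist")["img"]
cv2.imwrite("pics/end.png",np.vstack([cv2.resize(t[160:270,180:500],(640,220)),cv2.resize(w,(560,350))[:,:,:] if 0 else cv2.copyMakeBorder(cv2.resize(w,(560,350)),0,0,0,80,0)])[:,:,::-1])
E
```

```text
(no output)
```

View pics/end.png

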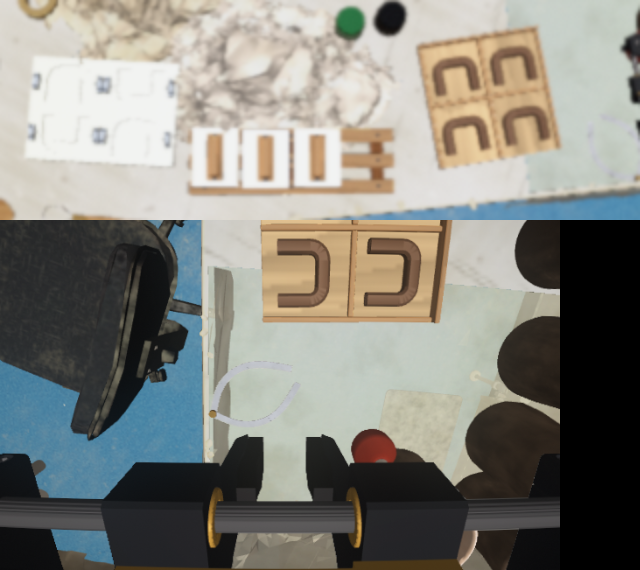

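The picture shows the mould empty, three covers on the rack with grips up, and four handles in the tray with their ends to the front. I'm handing the job in.

```bash
python3 -c "
from plant import *
print(finish_job())"
```

```text
the job is handed in; nothing more can be done
None
```

The job is handed in: the three covers that were on the mould stand grip up, side by side on the rack, and the four handles lie flat in the tray, one to a compartment, cut ends to the open front; the judge's result was not shown.

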